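# Set the swivel screw of an oil-drain arm, hang the stampings and lean the splash panel

### The job

Get the oil-drain stand ready: first turn the thumbscrew on top of its post clockwise until it bottoms, then back it off a quarter turn. After that, hang every steel bracket standing on the bench on the arm, threaded through its window, next to the one that already hangs there, without knocking that one off. Last, take the flat panel out of its rack and lean it in the rest, its foot on the base and up against the lip and its top resting back against the bar; leave the other things on the bench alone.

Things in the scene. Friction and masses are not known exactly. Their poses are not given: they have to be found in the camera images.
- station: fixed drain stand: tray 130 x 320 mm (x, y), 20 mm high; post 30 mm thick, 190 mm tall at the origin; from the post a level flat-topped steel arm, 12 mm wide, 10 mm high, runs along the stand's own -y, straight to y = -223 mm, centreline 165 mm above the bench, then a 10 mm long upturned tip. Brackets are threaded over the tip. Origin: post's axis at bench height, z up
- screw (a joint): thumbscrew on the post's top, vertical axis: rad, grows clockwise seen from above, bottoms hard at 4.40, stays where left (friction 0.08 N m). Grip: upright bar 57 mm long, 14 thick. At angle a the bar lies along the stand's x axis turned clockwise by a; a white mark is on the half that points to the stand's -x at 0
- screw_grip (a point): point on the thumbscrew's axis at the height to grip its bar, 227 mm above the bench; the bar reaches from about 23 mm below this point to 7 mm above it
- hung: first bracket, hanging by its window close to the post, its top 183 mm above the bench: steel bracket, 250 g: foot 70 x 36 x 8 mm (x, y, z), upright plate 46 wide (x), 6 thick (y) on its middle, 125 tall in all; a window 26 wide (x), 28 high, goes through the plate along y, 84 to 112 mm above the underside. Origin: centre of the underside, z up. 
- b1: loose steel bracket, 250 g: foot 70 x 36 x 8 mm (x, y, z), upright plate 46 wide (x), 6 thick (y) on its middle, 125 tall in all; a window 26 wide (x), 28 high, goes through the plate along y, 84 to 112 mm above the underside. Origin: centre of the underside, z up. Stands on the bench or is absent; grip from above across the 46 mm near its top
- b2: loose steel bracket, 250 g: foot 70 x 36 x 8 mm (x, y, z), upright plate 46 wide (x), 6 thick (y) on its middle, 125 tall in all; a window 26 wide (x), 28 high, goes through the plate along y, 84 to 112 mm above the underside. Origin: centre of the underside, z up. Stands on the bench or is absent; grip from above across the 46 mm near its top
- b3: loose steel bracket, 250 g: foot 70 x 36 x 8 mm (x, y, z), upright plate 46 wide (x), 6 thick (y) on its middle, 125 tall in all; a window 26 wide (x), 28 high, goes through the plate along y, 84 to 112 mm above the underside. Origin: centre of the underside, z up. Stands on the bench or is absent; grip from above across the 46 mm near its top
- b1_eye (a point): centre of the window of bracket b1, 98 mm above its underside, axes as the bracket's; about 156 mm above the bench when hung
- b2_eye (a point): centre of the window of bracket b2, 98 mm above its underside, axes as the bracket's; about 156 mm above the bench when hung
- b3_eye (a point): centre of the window of bracket b3, 98 mm above its underside, axes as the bracket's; about 156 mm above the bench when hung
- rack: fixed rack for the panel: a block 60 x 140 mm (x, y), 42 mm high with a slot 11 mm wide along its y, slot floor 6 mm above the bench. Origin: centre of the underside
- panel: loose flat aluminium splash panel, 8 mm thick (x), 120 mm wide (y), 160 mm tall (z), 300 g, standing on edge in the rack's slot. Origin: centre of its lower edge face, z along its height
- panel_top (a point): middle of the panel's top edge, 160 mm from its origin along its z
- rest: fixed rest: base 100 x 170 mm (x, y), 6 thick; on the +x side a lip 160 long, top 20 mm up, inner face at x = 25; on the -x side a round bar 12 thick, 150 long (y), centreline x = -25, 75 mm up, on two end posts. Panel foot to the lip and back on the bar: it leans about 27 degrees, top towards -x. Origin: centre of the underside
- oil_can: bystander: loose closed red can, 60 mm across, 150 mm tall. Origin: centre of the underside
- spanner: bystander: loose wrench 170 mm long, lying flat. Origin: on its underside
- hook_tip (a point): outer top edge of the arm's upturned tip, at stand y = -233 mm, 177 mm above the bench; the tip stands 7 mm above the top of the straight part. Axes as the stand's
Not all that is in view belongs to the job. Of the things like the panel, leave any that is orange or purple; of the rest the larger one is meant.

How it is judged:
On the way, in this order (a step that is already met when the one before it is completed fails the run):
1. the thumbscrew is turned clockwise until it bottoms (value of joint screw above 4.34 rad), for 0.1 s.
2. it is backed off a quarter turn (within 15 degrees) (value of joint screw between 2.569 and 3.089 rad), for 0.4 s.
3. every bracket from the bench hangs on the arm by its window (y of b1_eye in the frame of station between -0.228 and -0.02 m and x of b1_eye in the frame of station between -0.025 and 0.025 m and z of b1_eye in the frame of station between 0.145 and 0.163 m and angle between each of b1, b2, b3's own z axis and vertical below 0.7 rad and contact force between each of b1, b2, b3 and station above 0.05 N and y of b2_eye in the frame of station between -0.228 and -0.02 m and x of b2_eye in the frame of station between -0.025 and 0.025 m and z of b2_eye in the frame of station between 0.145 and 0.163 m and y of b3_eye in the frame of station between -0.228 and -0.02 m and x of b3_eye in the frame of station between -0.025 and 0.025 m and z of b3_eye in the frame of station between 0.145 and 0.163 m), for 0.3 s.
4. the panel leans in the rest (angle between panel's own z axis and vertical between 0.3 and 0.65 rad and contact force between panel and rest above 0.3 N and z of panel in the frame of rest between 0 and 0.016 m and x of panel in the frame of rest between 0.004 and 0.026 m and y of panel in the frame of rest between -0.03 and 0.03 m and angle between the y axis of panel and the y axis of rest, either way round below 0.2 rad and x of panel_top in the frame of rest below -0.02 m), for 0.3 s.
At the end, for the whole second after the job is handed in: Thumbscrew 90 +/- 15 degrees back from bottom; all brackets hang on the arm by their windows, swaying at most 40 degrees; panel leans 17 to 37 degrees in the rest, foot on the base within 15 mm of the lip, central within 30 mm, square within 11 degrees, top past the bar, panel at rest (all of step 2 and all of step 3 and all of step 4 and height (world z) of hung above 0.045 m and contact force between hung and station above 0.05 N and linear speed of panel below 0.03 m/s); the robot touches nothing.
It fails at once if the first bracket comes off the arm (height (world z) of hung below 0.04 m).
It fails at once if the oil can or the spanner is pushed about (distance of any of oil_can, spanner from where it was at the start of the episode above 0.03 m).
Of b1, b2, b3 only 2 to 3 are there at a start; the rules pass over those that are not, and their reading is None.
At some moment in a run one of b1, b2, b3 may be knocked a few centimetres aside while the robot is not near it.
It also fails if it takes over 208 s, if anything falls off the work surface, if the arm or the gripper's body presses on something with over 40 N, if the wrist force passes 120 N, or if a joint passes its speed limit or range.

### The arm

A 7-joint arm with a two-finger parallel gripper is mounted at the origin on the work surface. World frame = base frame: x ahead of the robot, y to its left, z up, the work surface at z = 0. Lengths are in m, angles in rad, forces in N, time in s.
With the tool pointing down it reaches from about 0.4 to 0.85 m from the base axis. Payload 10.4 kg.
Tool frame: the origin (TCP) lies at the very end of the fingers, on their centre line; the grasp point (between the pads) lies 19 mm behind it (manip.tcp_to_grasp is the distance from the TCP to the grasp point, in m); x points along the fingers, y is the direction in which the jaws open and shut, and the axes are right-handed (so a half turn about x gives the same grasp; the last joint's range is limited). The gripper opens to 85 mm and grips with 20 to 120 N. Pads are 22 mm wide; open, the fingers measure 114 mm over their backs; the gripper's body (76 mm by 85 mm) begins 54 mm behind the grasp point. The pads swing forward as they close: fully open they stand 13 mm farther back than shut.
Start: joints at [-0.023, 0.332, -0.065, 1.46, 0.022, 1.35, -0.088], TCP at [0.625, 0, 0.231] pointing down, gripper open.
Joint ranges: [-2.6, 2.6], [-0.5, 2.12], [-1.47, 1.34], [0.16, 2.42], [-1.27, 4.41], [0.06, 2.06], [-2.6, 2.6]. Speed limits (rad/s): [2.22, 2.22, 2.79, 2.79, 3.14, 3.14, 3.14].

### API

Orientations are given as a unit quaternion [x, y, z, w].
In Python, from workcell import manip, cams, hand_in gives the robot as it stands.
- The arm moves only by the shell command python3 -m handwheel 'ROWS' [FORCE]. ROWS is text: rows parted by semicolons, each of 7 numbers parted by spaces: the shift along the tool's x, y, z in mm, then the turn, a rotation vector about the tool's x, y, z in rad, then the finger opening in mm, from 0 to 85.4. A call has 1 to 8 rows; each row shifts and turns the commanded pose from where the row before left it, along the tool's axes as they then stand; what a row does not reach is not made up. A row lasts 1/10 s, in which the tool goes at most 50 mm and 8.59 degrees, less where a joint would pass 70% of its speed; a pose out of reach is approached as far as the arm can. A call with a gripper value outside its range is refused whole. The fingers move at their own pace and stop on an object; FORCE is the grip in N (left out, the last holds). Time passes only in rows, so rows that do not move let the fingers close. It gives the time, the measured TCP pose, the force and the opening at its end, in the units of the state.
- manip.get_obs(): the state, without advancing time (a new reading comes with each control period).
- cams.camera(name): name is "scene" or "side" or "wrist"; returns a dict with "color" (420x560x3 uint8, blue, green, red), "depth" (420x560 float32, m along the optical axis (not along the pixel's ray), 0 where there is no reading), "camera_matrix" (3x3 intrinsics, pixels), "distortion" ([k1, k2, p1, p2, k3] as OpenCV has them; the pictures are not rectified), "origin" and "attitude" of the camera in the world; the wrist camera has in their place "T_tool_cam" (4x4, takes a point from camera to tool coordinates, whose origin is the TCP and whose axes are the tool frame's). Camera axes: x right, y down, z forward; pixel columns grow to the right and rows downward; lengths in m; the calibration is good to about 2 mm. A picture is of the moment at which its call begins: read the wrist's pose just before it.
- hand_in(): hands the job in, once; it reports no verdict.
Trained networks look in the newest picture that a camera, given by its name, has taken for a name from the list of things; names that differ only in an ending like _2 or _b are one class to them, and where a whole thing is asked for, a point or a joint stands for the part that bears it (a point fixed in the world has none). Each returns a list of dicts, best first, with "conf" (0 to 1); they miss things now and then, are a little off and sometimes report something else, mostly with a low value. They report only what shows in the picture. A call takes as long as a camera call. They do not tell look-alikes from the thing itself.
- cams.recognise(camera, thing): "box" ([left, top, width, height] in pixels, round what is visible of it).
- cams.outline_of(camera, thing): "region" (420x560 bool, what is visible of it) and "box" ([left, top, width, height] in pixels, round what is visible of it).
The state is a dict: "clock": time; "joint_pos": joint angles; "joint_velocities": joint speeds; "tau": joint torques, N m; "position": TCP position; "ee_rot": TCP orientation; "ft_force": force on the tool from outside, world axes, zero at the start; "torque": the same for the moment, N m; "grip_width": opening from 0.0 (shut) to 1.0 (fully open).
Only numpy, scipy, OpenCV 4.12 (cv2) and the standard library are available. Lean on these libraries where they do the work, as an engineer would, in place of code of your own. Each camera call takes 0.05 s, during which the arm holds its last target.

## Working session

There is one attempt and no reset: what is moved stays moved. The work goes in short steps, Python scripts to look and compute and a shell command to move; the robot and the scene stay as the last step left them, time stands still between calls to the robot, and variables do not carry over. Pictures are saved under pics/ and viewed, and the job is handed in when it is done.

```bash
ls; mkdir -p pics; cat > h.py <<'E'
import numpy as np,cv2
from scipy.spatial.transform import Rotation as R
from workcell import manip,cams,hand_in
def cam(n):
    o=manip.get_obs(); c=cams.camera(n)
    if n=='wrist':
        T=np.eye(4);T[:3,:3]=R.from_quat(o['ee_rot']).as_matrix();T[:3,3]=o['position'];T=T@np.array(c['T_tool_cam'])
    else:
        T=np.eye(4);a=np.array(c['attitude']);T[:3,:3]=R.from_quat(a).as_matrix() if a.size==4 else a.reshape(3,3);T[:3,3]=c['origin']
    c['T']=T;return c
def pts(c,mask=None):
    """world points HxWx3 (nan no depth)"""
    d=c['depth'];h,w=d.shape;u,v=np.meshgrid(np.arange(w),np.arange(h))
    p=cv2.undistortPoints(np.stack([u,v],-1).reshape(-1,1,2).astype(float),np.array(c['camera_matrix']),np.array(c['distortion'])).reshape(h,w,2)
    P=np.dstack([p*d[...,None],d]);P[d<=0]=np.nan
    return P@c['T'][:3,:3].T+c['T'][:3,3]
def proj(c,X):
    Ti=np.linalg.inv(c['T']);X=np.atleast_2d(X)@Ti[:3,:3].T+Ti[:3,3]
    return cv2.projectPoints(X,np.zeros(3),np.zeros(3),np.array(c['camera_matrix']),np.array(c['distortion']))[0].reshape(-1,2)
E
python3 - <<'E'
from h import *
o=manip.get_obs();print(o)
for n in ['scene','side','wrist']:
    c=cam(n);cv2.imwrite(f'pics/{n}0.png',c['color']);print(n,c['T'].round(3).tolist(),np.array(c['camera_matrix']).tolist())
    np.save(f'/tmp/{n}0.npy',pts(c))
    for t in ['station','screw','hung','b1','rack','panel','rest','oil_can','spanner']:
        print(t,[(np.round(r['box']).tolist(),round(r['conf'],2)) for r in cams.recognise(n,t)])
E
```

```text
pics
{'clock': 0.0, 'joint_pos': array([-0.02260532,  0.33291085, -0.06470241,  1.46095189,  0.02158411,
        1.34992572, -0.08851445]), 'joint_velocities': array([-0.00202908,  0.00151196, -0.00080677,  0.00059291, -0.00029211,
       -0.00180703,  0.00127952]), 'tau': array([ 4.98105128e-04, -6.25449800e+01,  4.97091911e-02, -3.91610491e+01,
        1.63588714e-02,  9.83294769e-03, -6.01235030e-06]), 'position': array([6.24608863e-01, 3.47688385e-06, 2.30486562e-01]), 'ee_rot': array([-0.49960861, -0.50036405,  0.50038567, -0.49964111]), 'ft_force': array([-0.73439168, -0.05842606,  0.09713476]), 'torque': array([ 0.06076741,  0.00430044, -0.0361936 ]), 'grip_width': 1.0032341677475132}
scene [[-0.738, 0.393, -0.549, 1.365], [0.675, 0.435, -0.596, 0.775], [0.005, -0.81, -0.586, 1.003], [0.0, 0.0, 0.0, 1.0]] [[445.35563848508957, 0.0, 282.24191821940946], [0.0, 445.35563848508957, 212.99281121161454], [0.0, 0.0, 1.0]]
station [([311.0, 237.0, 112.0, 101.0], 0.56)]
screw [([394.0, 252.0, 23.0, 23.0], 0.71), ([372.0, 260.0, 23.0, 47.0], 0.21)]
hung [([372.0, 260.0, 21.0, 43.0], 0.5
[... 1195 characters left out ...]
.0, 30.0, 43.0], 0.87)]
oil_can [([200.0, 198.0, 22.0, 52.0], 0.89)]
spanner [([165.0, 269.0, 56.0, 31.0], 0.63)]
wrist [[1.0, 0.001, -0.001, 0.626], [0.001, -0.959, -0.283, 0.072], [-0.001, 0.283, -0.959, 0.373], [0.0, 0.0, 0.0, 1.0]] [[317.8220595348258, 0.0, 279.7861716310631], [0.0, 317.8220595348258, 205.04042271140153], [0.0, 0.0, 1.0]]
station [([136.0, 0.0, 142.0, 99.0], 0.62)]
screw []
hung []
b1 [([214.0, 201.0, 69.0, 74.0], 0.91), ([59.0, 140.0, 123.0, 43.0], 0.67)]
rack []
panel [([67.0, 387.0, 46.0, 31.0], 0.87)]
rest [([233.0, 317.0, 77.0, 43.0], 0.73)]
oil_can [([370.0, 192.0, 127.0, 119.0], 0.73), ([318.0, 33.0, 156.0, 81.0], 0.18)]
spanner [([319.0, 33.0, 153.0, 78.0], 0.9)]
```

View pics/scene0.png

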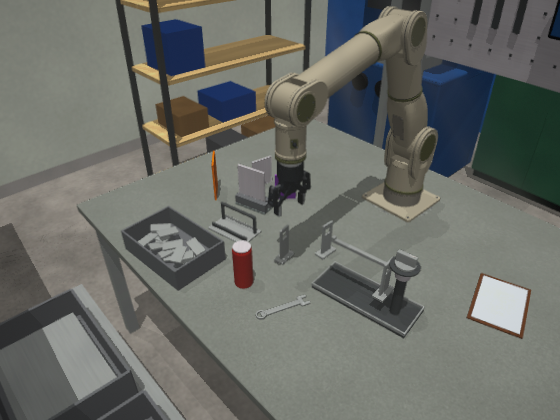

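View pics/side0.png

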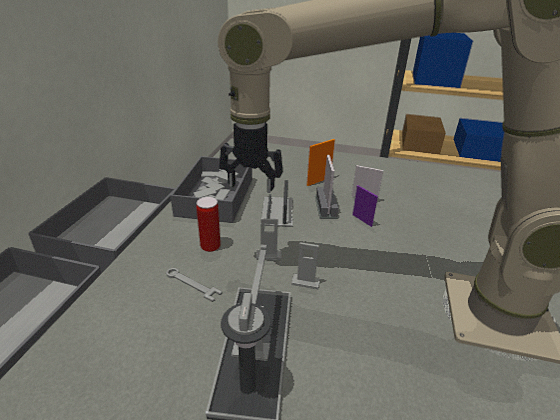

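View pics/wrist0.png

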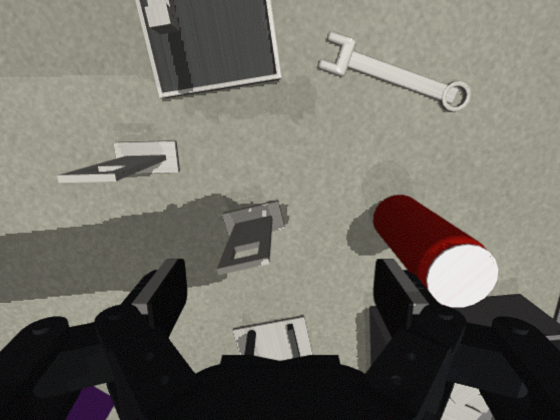

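```bash
python3 - <<'E'
import cv2,numpy as np
a=cv2.imread('pics/scene0.png');b=cv2.imread('pics/side0.png')
cv2.imwrite('pics/c1.png',np.hstack([cv2.resize(a[225:340,300:430],(520,460),interpolation=2)]))
cv2.imwrite('pics/c2.png',np.hstack([cv2.resize(a[145:250,200:310],(400,382),interpolation=2),cv2.resize(b[130:230,300:400],(382,382),interpolation=2)]))
cv2.imwrite('pics/c3.png',cv2.resize(b[220:420,190:330],(560,600),interpolation=2,dst=None)[:600])
E
```

```text
(no output)
```

View pics/c1.png

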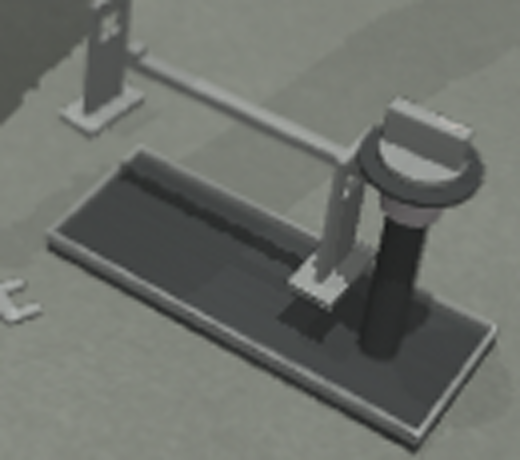

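View pics/c2.png

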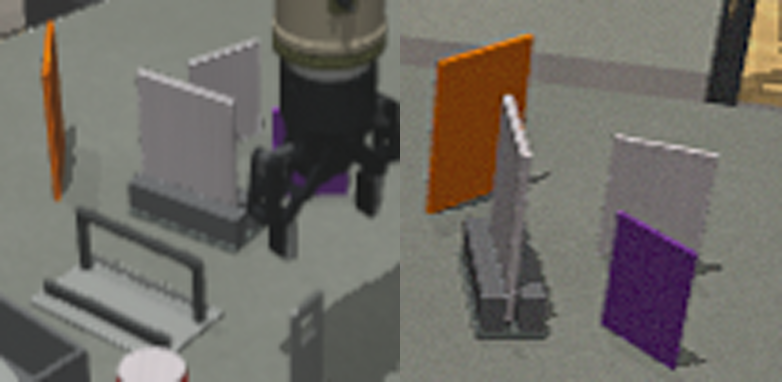

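View pics/c3.png

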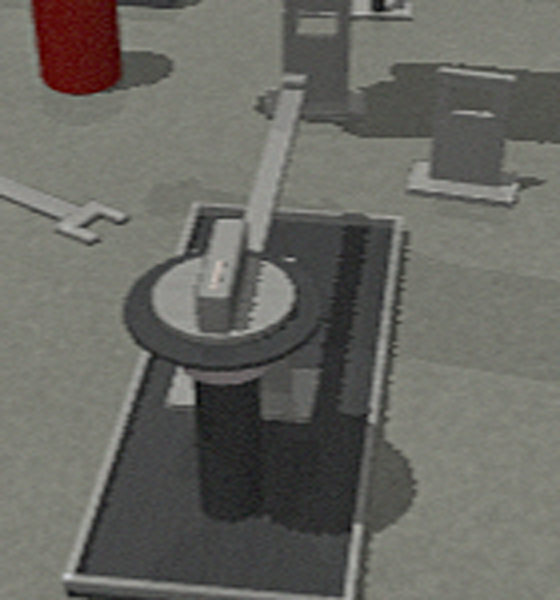

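```bash
python3 - <<'E'
import numpy as np,cv2
S=np.load('/tmp/scene0.npy');D=np.load('/tmp/side0.npy');W=np.load('/tmp/wrist0.npy')
def rect(P,n):
    r=cv2.minAreaRect(P[:,:2].astype(np.float32)*1000);print(n,len(P),np.round(r[0],1),np.round(r[1],1),round(r[2],1),'mean',P.mean(0).round(4),'zmax',P[:,2].max().round(4))
for nm,A,bx in [('scene',S,(300,225,430,340)),('side',D,(190,220,330,420))]:
    P=A[bx[1]:bx[3],bx[0]:bx[2]].reshape(-1,3);P=P[~np.isnan(P[:,0])]
    print(nm,P.min(0).round(3),P.max(0).round(3))
    h=np.histogram(P[:,2],bins=np.arange(-.01,.26,.01));print(h[0])
    rect(P[(P[:,2]>.215)],'bar')
    q=P[(P[:,2]>.227)];rect(q,'bartop')
    rect(P[(P[:,2]>.19)&(P[:,2]<.208)],'disc')
    q=P[(P[:,2]>.155)&(P[:,2]<.186)];rect(q,'armhts')
E
```

```text
scene [ 0.068 -0.142 -0.009] [0.794 0.476 0.237]
[5803 5485 1478  165   53   46   68  214   78   69   66   70   64   58
   54   37   51  264  124   33  234  160   62   71   84    0]
bar 185 [525.7 350.5] [17.8 57.6] 12.1 mean [0.5279 0.3521 0.2275] zmax 0.2369
bartop 105 [525.6 350.9] [17.8 56.8] 12.1 mean [0.5263 0.3517 0.2322] zmax 0.2369
disc 379 [532.8 352.6] [68.2 81.6] 26.9 mean [0.5408 0.3554 0.1983] zmax 0.208
armhts 453 [536.4 244.8] [ 47.  256.5] 3.0 mean [0.5461 0.244  0.1678] zmax 0.1845
side [ 0.363 -0.283 -0.007] [0.882 0.432 0.235]
[14701  7006  1459   296   188   216   232   462   239   232   179   155
   162   129    63    17    57   333    53    11   764   572    59    63
   223     0]
bar 318 [524.6 351.3] [14.3 56.6] 10.0 mean [0.5226 0.3563 0.2295] zmax 0.2354
bartop 244 [524.7 351.2] [14.3 56.5] 10.3 mean [0.5238 0.3535 0.2321] zmax 0.2354
disc 1325 [524.7 350.5] [81.8 82.6] 65.1 mean [0.5209 0.3588 0.198 ] zmax 0.208
armhts 432 [545.4 247.8] [ 43.3 254.5] 14.1 mean [0.5426 0.2275 0.1674] zmax 0.1823
```

```bash
python3 - <<'E'
import numpy as np,cv2
S=np.load('/tmp/scene0.npy');D=np.load('/tmp/side0.npy')
def pca(q):
    m=q.mean(0);u,s,v=np.linalg.svd(q[:,:2]-m[:2],full_matrices=False);return m.round(4),np.degrees(np.arctan2(v[0,1],v[0,0])).round(1),((q[:,:2]-m[:2])@v[0]).min().round(4),((q[:,:2]-m[:2])@v[0]).max().round(4),((q[:,:2]-m[:2])@v[1]).std().round(4)
for A,bx in [(S,(300,225,430,340)),(D,(190,220,330,420))]:
    P=A[bx[1]:bx[3],bx[0]:bx[2]].reshape(-1,3);P=P[~np.isnan(P[:,0])]
    print('bar',pca(P[P[:,2]>.229]))
    q=P[(P[:,2]>.163)&(P[:,2]<.174)&(abs(P[:,0]-.55)<.05)&(P[:,1]<.285)]
    for y in np.arange(.09,.3,.02):
        k=q[abs(q[:,1]-y)<.01];
        if len(k):print(round(y,3),len(k),k.mean(0).round(4),k[:,0].min().round(4),k[:,0].max().round(4))
    # tray rim
    t=P[(P[:,2]>.012)&(P[:,2]<.03)&(P[:,1]>.1)&(P[:,0]>.4)]
    r=cv2.minAreaRect(t[:,:2].astype(np.float32)*1000);print('tray',r)
    tip=P[(P[:,2]>.173)&(P[:,2]<.19)&(P[:,1]<.2)];print('tip',tip.round(4)[:15].tolist())
E
```

```text
bar (array([0.5261, 0.3512, 0.2327]), np.float64(100.6), np.float64(-0.0285), np.float64(0.0281), np.float64(0.0045))
0.13 27 [0.5596 0.1317 0.1681] 0.5491 0.5661
0.15 26 [0.5555 0.1504 0.1687] 0.5474 0.5624
0.17 30 [0.5523 0.1707 0.1686] 0.5423 0.5595
0.19 31 [0.5493 0.1902 0.1682] 0.5387 0.5574
0.21 30 [0.5472 0.2097 0.1687] 0.5369 0.5538
0.23 31 [0.546  0.2306 0.169 ] 0.5353 0.5524
0.25 29 [0.5419 0.2501 0.1697] 0.5347 0.5507
0.27 31 [0.5384 0.2695 0.1686] 0.5313 0.5444
0.29 6 [0.538  0.282  0.1686] 0.5296 0.5424
tray ((568.5990600585938, 259.6070861816406), (199.3817901611328, 321.86444091796875), 8.77391242980957)
tip [[0.5539, 0.1173, 0.1747], [0.5545, 0.1216, 0.1776], [0.5507, 0.1223, 0.176], [0.5592, 0.1182, 0.1744], [0.5586, 0.1215, 0.176], [0.5558, 0.1268, 0.1776], [0.5527, 0.128, 0.1767], [0.5619, 0.1207, 0.1735], [0.561, 0.1238, 0.1748], [0.5631, 0.1292, 0.1792], [0.5584, 0.1292, 0.1767], [0.5539, 0.1293, 0.1743], [0.5654, 0.1276, 0.1757], [0.5621, 0.1288, 0.1746], [0.5606, 0.1313, 0.1754]]
bar (array([0.5239, 0.3526, 0.2323]), np.float64(100.3), np.float64(-0.0298), np.f
[... 232 characters left out ...]
.2106 0.1686] 0.5399 0.5524
0.23 48 [0.5427 0.2308 0.1686] 0.5361 0.5494
0.25 48 [0.5401 0.2502 0.1683] 0.5337 0.5468
0.27 40 [0.5352 0.269  0.1683] 0.5302 0.5427
0.29 6 [0.5325 0.282  0.1685] 0.53 0.5346
tray ((539.4144897460938, 256.0870056152344), (130.03004455566406, 321.8636169433594), 8.804084777832031)
tip [[0.5645, 0.1214, 0.1768], [0.5636, 0.1244, 0.1765], [0.5617, 0.1229, 0.1758], [0.5597, 0.1221, 0.1757], [0.5578, 0.1208, 0.1751], [0.5557, 0.1199, 0.1749], [0.5645, 0.1289, 0.1769], [0.5626, 0.1276, 0.1763], [0.561, 0.1255, 0.1752], [0.5587, 0.1256, 0.1757], [0.5566, 0.1249, 0.1757], [0.5543, 0.125, 0.1763], [0.5641, 0.1303, 0.1753], [0.562, 0.1299, 0.1755], [0.56, 0.1288, 0.1751]]
```

```bash
cat >> h.py <<'E'
def state(p=True):
    o=manip.get_obs();M=R.from_quat(o['ee_rot']).as_matrix()
    if p: print('t',round(float(o['clock']),2),'pos',np.round(o['position']*1000,1),'yawY',np.degrees(np.arctan2(M[1,1],M[0,1])).round(2),'tilt',np.degrees(np.arccos(-M[2,0])).round(2),'j',np.round(o['joint_pos'],2),'F',np.round(o['ft_force'],1),'T',np.round(o['torque'],2),'g',round(float(o['grip_width'])*85.4,1))
    return o,M
def to(target,yaw=None):
    """delta to world target in mm in tool axes (after yawing first), clockwise turn about tool x in rad"""
    o,M=state();d=(np.array(target)-o['position'])*1000
    y0=np.degrees(np.arctan2(M[1,1],M[0,1]))
    if yaw is not None:
        dy=(yaw-y0+180)%360-180
        print('turn about tool x (rad)',-np.radians(dy).round(3))
    print('tool-axes shift now',(M.T@d).round(1))
    # ideal tool-down with the target yaw
    a=np.radians(y0 if yaw is None else yaw);Y=np.array([np.cos(a),np.sin(a),0]);X=np.array([0,0,-1.]);B=np.c_[X,Y,np.cross(X,Y)]
    rv=R.from_matrix(M.T@B).as_rotvec();print('shift in final axes',(B.T@d).round(1),'rotvec to get there',rv.round(3))
E
python3 - <<'E'
from h import *
o,M=state();print(M.round(3))
D=np.load('/tmp/side0.npy')
P=D[220:420,190:330].reshape(-1,3);q=P[(np.hypot(P[:,0]-.5245,P[:,1]-.351)<.05)&(P[:,2]>.18)&(P[:,2]<.215)]
print(np.histogram(q[:,2],bins=np.arange(.18,.216,.003)), [ (r, np.median(q[abs(np.hypot(q[:,0]-.5245,q[:,1]-.351)-r)<.004,2]).round(4)) for r in (.015,.022,.03,.038)])
to([.5245,.351,.33],-169.6)
to([.5245,.351,.33],10.4)
E
```

```text
t 1.5 pos [625.   -0.  231.3] yawY -0.0 tilt 0.01 j [-0.02  0.33 -0.06  1.46  0.02  1.35 -0.09] F [0.6 0.3 0.3] T [-0.01  0.   -0.  ] g 85.5
[[ 0.  1. -0.]
 [-0. -0. -1.]
 [-1.  0.  0.]]
(array([  0,   0,   2,  42, 466, 229,  62, 482,  43,  16,  16,  11]), array([0.18 , 0.183, 0.186, 0.189, 0.192, 0.195, 0.198, 0.201, 0.204,
       0.207, 0.21 , 0.213, 0.216])) [(0.015, np.float64(0.2028)), (0.022, np.float64(0.2027)), (0.03, np.float64(0.1982)), (0.038, np.float64(0.1944))]
t 1.5 pos [625.   -0.  231.3] yawY -0.0 tilt 0.01 j [-0.02  0.33 -0.06  1.46  0.02  1.35 -0.09] F [0.6 0.3 0.3] T [-0.01  0.   -0.  ] g 85.5
turn about tool x (rad) 2.96
tool-axes shift now [ -98.7 -100.5 -351. ]
shift in final axes [-98.7  35.5 363.4] rotvec to get there [ 2.96 -0.   -0.  ]
t 1.5 pos [625.   -0.  231.3] yawY -0.0 tilt 0.01 j [-0.02  0.33 -0.06  1.46  0.02  1.35 -0.09] F [0.6 0.3 0.3] T [-0.01  0.   -0.  ] g 85.5
turn about tool x (rad) -0.182
tool-axes shift now [ -98.7 -100.5 -351. ]
shift in final axes [ -98.7  -35.5 -363.4] rotvec to get there [-0.182  0.    -0.   ]
```

```bash
python3 -m handwheel '-45 0 0 0 0 0 85; -45 0 -20 0 0 0 85; -9 -25 -42 -0.045 0 0 85; 0 -20 -45 -0.045 0 0 85; 0 -20 -45 -0.045 0 0 85; 0 -20 -45 -0.047 0 0 85; 0 -10 -45 0 0 0 85; 0 0 -45 0 0 0 85' 40; python3 -m handwheel '0 0 -45 0 0 0 85; 0 0 -20 0 0 0 60; 0 0 0 0 0 0 60;0 0 0 0 0 0 60';python3 - <<'E'
from h import *
to([.5245,.351,.33],10.4)
c=cam('wrist');cv2.imwrite('pics/w1.png',c['color']);np.save('/tmp/w1.npy',pts(c))
E
```

```text
clock: 2.3
position: [0.5005, 0.2793, 0.3313]
ee_rot: [0.453, 0.543, -0.452, 0.544]
ft_force: [1.5, 0.2, 0.9]
grip_width: 0.996
clock: 2.7
position: [0.4905, 0.3413, 0.3302]
ee_rot: [0.452, 0.543, -0.453, 0.544]
ft_force: [0.1, 0.1, 0.2]
grip_width: 0.701
t 2.7 pos [490.5 341.3 330.2] yawY 10.44 tilt 0.03 j [-0.44  0.26 -0.31  1.36  0.08  1.54 -0.56] F [0.1 0.1 0.2] T [-0.02  0.01 -0.01] g 59.8
turn about tool x (rad) 0.001
tool-axes shift now [ 0.2 35.2 -3.4]
shift in final axes [ 0.2 35.2 -3.4] rotvec to get there [0.001 0.001 0.   ]
```

View pics/w1.png

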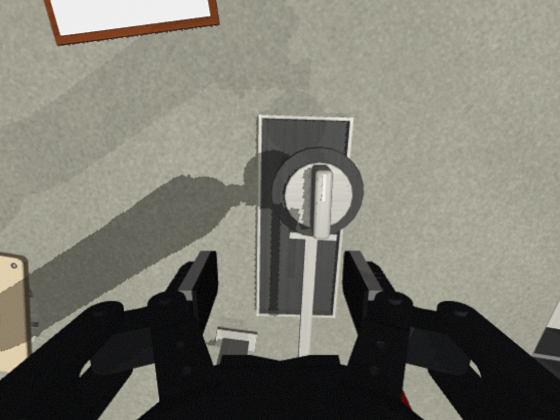

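```bash
python3 - <<'E'
from h import *
W=np.load('/tmp/w1.npy')
q=W[100:270,260:370].reshape(-1,3);k=q[q[:,2]>.228]
r=cv2.minAreaRect(k[:,:2].astype(np.float32)*1000);print(r,k.mean(0),len(k))
d=q[(q[:,2]>.18)&(q[:,2]<.208)];print(cv2.minEnclosingCircle(d[:,:2].astype(np.float32)*1000))
i=cv2.imread('pics/w1.png')[140:260,260:380];cv2.imwrite('pics/w1c.png',cv2.resize(i,(480,480),interpolation=2))
E
```

```text
((523.4328002929688, 348.1675109863281), (14.251548767089844, 56.131492614746094), 10.419229507446289) [0.52226806 0.35111704 0.26241349] 1657
((524.3930053710938, 341.1971435546875), 48.17763137817383)
```

View pics/w1c.png

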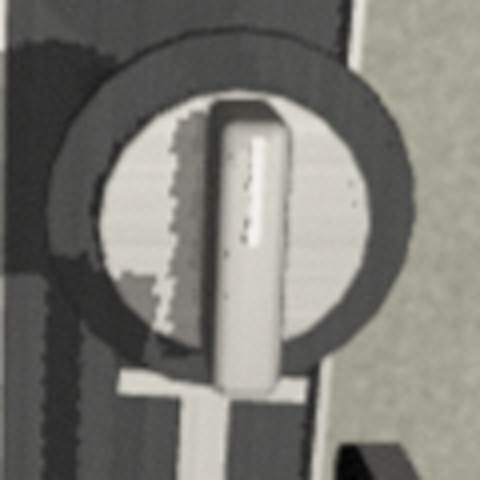

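```bash
python3 -m handwheel '0 34 -2 0 0 0 60; 40 0 0 0 0 0 60; 40 0 0 0 0 0 60; 20 0 0 0 0 0 60; 20 0 0 0 0 0 60; 0 0 0 0 0 0 20; 0 0 0 0 0 0 0; 0 0 0 0 0 0 0' 50; python3 -m handwheel '0 0 0 0 0 0 0;0 0 0 0 0 0 0;0 0 0 0 0 0 0'; python3 -c "
from h import *
state()"
```

```text
clock: 3.55
position: [0.5242, 0.3495, 0.2121]
ee_rot: [0.454, 0.543, -0.452, 0.543]
ft_force: [0.1, 0.6, -0.6]
grip_width: 0.195
clock: 3.85
position: [0.5234, 0.3495, 0.2123]
ee_rot: [0.453, 0.543, -0.452, 0.543]
ft_force: [-5.9, -3.4, 6.4]
grip_width: 0.15
t 3.85 pos [523.4 349.5 212.3] yawY 10.4 tilt 0.06 j [-0.43  0.37 -0.3   1.46  0.11  1.32 -0.56] F [-5.9 -3.4  6.4] T [-0.78  1.02 -0.06] g 12.8
```

```bash
python3 -m handwheel '0 0 0 0.14 0 0 0;0 0 0 0.14 0 0 0;0 0 0 0.14 0 0 0;0 0 0 0.14 0 0 0;0 0 0 0.14 0 0 0;0 0 0 0.14 0 0 0;0 0 0 0.14 0 0 0;0 0 0 0.14 0 0 0'; python3 -m handwheel '0 0 0 0.14 0 0 0;0 0 0 0.14 0 0 0;0 0 0 0.14 0 0 0;0 0 0 0.03 0 0 0;0 0 0 0 0 0 0'; python3 -c "
from h import *
state()"
```

```text
clock: 4.65
position: [0.5246, 0.3488, 0.2123]
ee_rot: [0.674, 0.217, -0.672, 0.218]
ft_force: [0.9, -4.7, 3.4]
grip_width: 0.151
clock: 5.15
position: [0.5248, 0.3482, 0.2123]
ee_rot: [0.705, 0.063, -0.703, 0.064]
ft_force: [1.1, -6.6, 4.1]
grip_width: 0.153
t 5.15 pos [524.8 348.2 212.3] yawY -79.7 tilt 0.18 j [-0.6   0.35 -0.07  1.47  0.03  1.31 -2.07] F [ 1.1 -6.6  4.1] T [-1.39 -0.1  -0.12] g 13.1
```

```bash
python3 -m handwheel '0 0 0 0 0 0 60;0 0 0 0 0 0 60;0 0 0 0 0 0 60;-25 0 0 0 0 0 60;-25 0 0 -0.1 0 0 60;0 0 0 -0.145 0 0 60;0 0 0 -0.145 0 0 60;0 0 0 -0.145 0 0 60'; python3 -m handwheel '0 0 0 -0.145 0 0 60;0 0 0 -0.145 0 0 60;0 0 0 -0.145 0 0 60;0 0 0 -0.145 0 0 60;0 0 0 -0.145 0 0 60;0 0 0 -0.145 0 0 60;0 0 0 -0.145 0 0 60;0 0 0 -0.145 0 0 60';python3 -m handwheel '0 0 0 -0.145 0 0 60;0 0 0 -0.145 0 0 60;0 0 0 -0.145 0 0 60;0 0 0 -0.145 0 0 60;0 0 0 -0.145 0 0 60;0 0 0 -0.145 0 0 60;0 0 0 -0.145 0 0 60;0 0 0 -0.145 0 0 60'; python3 - <<'E'
from h import *
to([.5245,.350,.262],100.3)
c=cam('wrist');cv2.imwrite('pics/w2.png',c['color'])
E
```

```text
clock: 5.95
position: [0.5233, 0.3501, 0.2607]
ee_rot: [0.661, 0.251, -0.661, 0.25]
ft_force: [-0.7, 0.2, 0.4]
grip_width: 0.702
clock: 6.75
position: [0.5232, 0.35, 0.2604]
ee_rot: [0.416, 0.572, -0.416, 0.572]
ft_force: [1.1, -0.5, 0.4]
grip_width: 0.699
clock: 7.55
position: [0.5233, 0.35, 0.2605]
ee_rot: [0.035, 0.706, -0.034, 0.706]
ft_force: [0.6, -0.1, 0.5]
grip_width: 0.7
t 7.55 pos [523.3 350.  260.5] yawY 84.41 tilt 0.02 j [-0.31  0.37 -0.46  1.38  0.16  1.43  0.7 ] F [ 0.6 -0.1  0.5] T [-0.   -0.02 -0.01] g 59.8
turn about tool x (rad) -0.277
tool-axes shift now [-1.5  0.2  1.2]
shift in final axes [-1.5 -0.2  1.2] rotvec to get there [-0.277  0.    -0.   ]
```

View pics/w2.png

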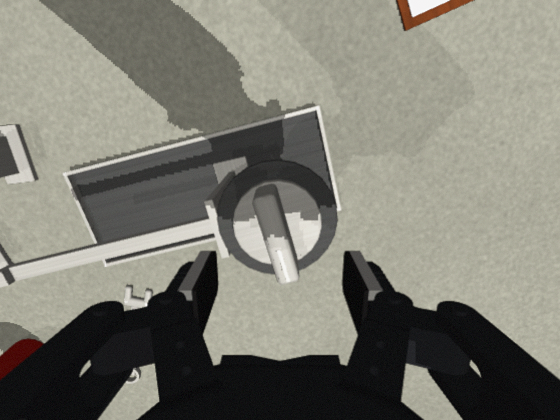

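```bash
python3 -m handwheel '0 0 0 -0.14 0 0 60;0 0 0 -0.137 0 0 60;25 0 0 0 0 0 60;24 0 0 0 0 0 60;0 0 0 0 0 0 10;0 0 0 0 0 0 0;0 0 0 0 0 0 0;0 0 0 0 0 0 0' 50; python3 -m handwheel '0 0 0 0 0 0 0;0 0 0 0 0 0 0;0 0 0 0.14 0 0 0;0 0 0 0.14 0 0 0;0 0 0 0.14 0 0 0;0 0 0 0.14 0 0 0;0 0 0 0.14 0 0 0;0 0 0 0.14 0 0 0'; python3 -m handwheel '0 0 0 0.14 0 0 0;0 0 0 0.14 0 0 0;0 0 0 0.06 0 0 0';python3 -c "
from h import *
state()"
```

```text
clock: 8.4
position: [0.5242, 0.3485, 0.2133]
ee_rot: [-0.061, 0.704, 0.06, 0.705]
ft_force: [-2.1, -7.1, 7.3]
grip_width: 0.152
clock: 9.2
position: [0.5242, 0.3478, 0.2133]
ee_rot: [0.234, 0.666, -0.235, 0.668]
ft_force: [-3.1, -9.6, 4.8]
grip_width: 0.148
clock: 9.5
position: [0.5241, 0.3476, 0.2133]
ee_rot: [0.343, 0.617, -0.344, 0.619]
ft_force: [-3.6, -10.4, 6.9]
grip_width: 0.146
t 9.5 pos [524.1 347.6 213.3] yawY 31.87 tilt 0.17 j [-0.42  0.37 -0.32  1.46  0.12  1.33 -0.18] F [ -3.6 -10.4   6.9] T [-2.29  0.78  0.15] g 12.5
```

```bash
python3 -m handwheel '0 0 0 0.08 0 0 0;0 0 0 0.05 0 0 0; 0 0 0 0 0 0 0'; python3 -c "
from h import *
state()"; python3 -m handwheel '0 0 0 0.05 0 0 0;0 0 0 0 0 0 0; 0 0 0 0 0 0 0'; python3 -c "
from h import *
state()"
```

```text
clock: 9.8
position: [0.524, 0.3476, 0.2133]
ee_rot: [0.381, 0.594, -0.382, 0.596]
ft_force: [-4.2, -10.8, 7.3]
grip_width: 0.149
t 9.8 pos [524.  347.6 213.3] yawY 24.7 tilt 0.19 j [-0.43  0.37 -0.3   1.46  0.11  1.33 -0.31] F [ -4.2 -10.8   7.3] T [-2.48  0.69  0.97] g 12.7
clock: 10.1
position: [0.524, 0.3476, 0.2133]
ee_rot: [0.395, 0.585, -0.396, 0.587]
ft_force: [-3.7, -12.1, 8.9]
grip_width: 0.149
t 10.1 pos [524.  347.6 213.3] yawY 22.01 tilt 0.22 j [-0.44  0.37 -0.29  1.46  0.11  1.33 -0.35] F [ -3.7 -12.1   8.9] T [-2.68  0.71  1.96] g 12.7
```

```bash
python3 -m handwheel '0 0 0 -0.14 0 0 0;0 0 0 -0.14 0 0 0;0 0 0 -0.14 0 0 0;0 0 0 -0.14 0 0 0;0 0 0 -0.14 0 0 0;0 0 0 -0.14 0 0 0;0 0 0 -0.14 0 0 0;0 0 0 -0.14 0 0 0'; python3 -m handwheel '0 0 0 -0.14 0 0 0;0 0 0 -0.14 0 0 0;0 0 0 -0.14 0 0 0;0 0 0 -0.06 0 0 0;0 0 0 0 0 0 0;0 0 0 0 0 0 0;0 0 0 0 0 0 0;0 0 0 0 0 0 0'; python3 -c "
from h import *
state()"; python3 -m handwheel '0 0 0 0 0 0 60;0 0 0 0 0 0 60;0 0 0 0 0 0 60;-25 0 0 0 0 0 60;-45 0 0 0 0 0 60;-45 0 0 0 0 0 60;0 0 0 0 0 0 60'; python3 - <<'E'
from h import *
state()
for n in ['wrist','side','scene']:
    c=cam(n);cv2.imwrite(f'pics/{n}3.png',c['color']);W=pts(c);np.save(f'/tmp/{n}3.npy',W)
    q=W.reshape(-1,3);k=q[(q[:,2]>.228)&(q[:,2]<.24)&(np.hypot(q[:,0]-.5245,q[:,1]-.351)<.045)]
    if len(k):print(n,cv2.minAreaRect(k[:,:2].astype(np.float32)*1000),len(k))
E
```

```text
clock: 10.9
position: [0.5243, 0.3483, 0.2133]
ee_rot: [0.022, 0.706, -0.023, 0.707]
ft_force: [-1.8, -8.1, 4.7]
grip_width: 0.153
clock: 11.7
position: [0.5241, 0.3486, 0.2132]
ee_rot: [-0.145, 0.692, 0.144, 0.693]
ft_force: [-2.1, -6.4, 5.5]
grip_width: 0.15
t 11.7 pos [524.1 348.6 213.2] yawY 113.56 tilt 0.12 j [-0.26  0.4  -0.53  1.45  0.21  1.34  1.18] F [-2.1 -6.4  5.5] T [-1.35  0.52  0.08] g 12.8
clock: 12.4
position: [0.5245, 0.3516, 0.3337]
ee_rot: [-0.144, 0.689, 0.147, 0.695]
ft_force: [0.7, 0.3, -0.1]
grip_width: 0.705
t 12.4 pos [524.5 351.6 333.7] yawY 113.68 tilt 0.59 j [-0.27  0.36 -0.54  1.26  0.18  1.57  1.2 ] F [ 0.7  0.3 -0.1] T [-0.02  0.02 -0.04] g 60.2
wrist ((523.9320068359375, 347.5765075683594), (57.03254699707031, 13.759374618530273), 23.895708084106445) 1202
side ((524.6177978515625, 350.9141845703125), (56.56132125854492, 14.472217559814453), 23.42732810974121) 274
scene ((525.6773071289062, 350.7590026855469), (57.910831451416016, 13.754379272460938), 23.857568740844727) 81
```

View pics/wrist3.png

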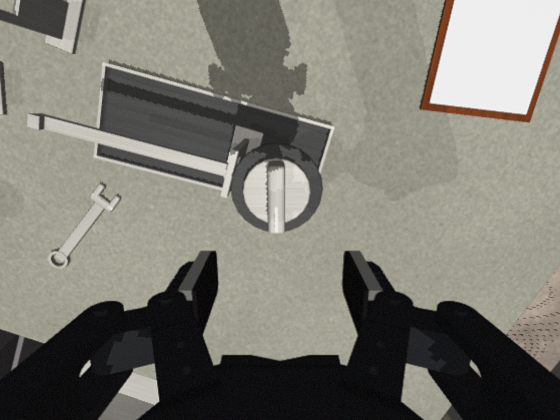

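View pics/scene3.png

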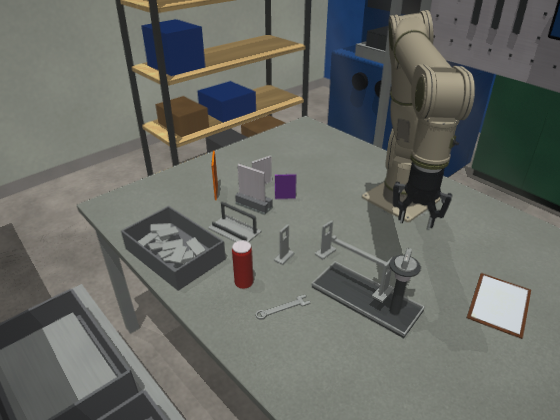

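View pics/side3.png

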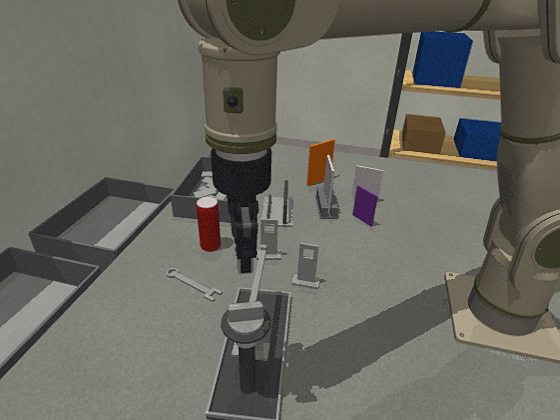

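```bash
cat > br.py <<'E'
from h import *
def brackets(names=('side','scene'),save=None,zt=(.112,.13)):
    for n in names:
        c=cam(n)
        if save: cv2.imwrite(f'pics/{save}_{n}.png',c['color'])
        W=pts(c)
        for r in cams.outline_of(n,'b1'):
            if r['conf']<.4: continue
            m=cv2.dilate(r['region'].astype(np.uint8),np.ones((3,3)))>0
            q=W[m];q=q[~np.isnan(q[:,0])]
            k=q[(q[:,2]>zt[0])&(q[:,2]<zt[1])]
            p=q[(q[:,2]>.02)&(q[:,2]<.13)]
            f=q[(q[:,2]>.004)&(q[:,2]<.013)]
            print(n,r['box'],round(r['conf'],2),'zmax',np.percentile(q[:,2],99).round(4))
            for nm,k in (('top',k),('plate',p),('foot',f)):
                if len(k)>8:
                    rr=cv2.minAreaRect(k[:,:2].astype(np.float32)*1000)
                    v=np.linalg.svd(k[:,:2]-k[:,:2].mean(0),full_matrices=False)[2][0]
                    print('  ',nm,len(k),k.mean(0).round(4),'rect',np.round(rr[0],1),np.round(rr[1],1),round(rr[2],1),'pca',np.degrees(np.arctan2(v[1],v[0])).round(1)%180)
E
python3 -c "
from br import *
brackets()"
```

```text
side [288.0, 244.0, 29.6, 46.2] 0.89 zmax 0.1242
   top 100 [0.4738 0.0249 0.1198] rect [473.   23.6] [10.5 45. ] 89.3 pca 1.0
   plate 547 [0.4728 0.0254 0.0728] rect [473.   23.8] [11.4 46.3] 89.7 pca 1.4000000000000057
   foot 202 [0.4723 0.0289 0.007 ] rect [473.1  25.1] [70.8 37.5] 4.7 pca 3.0999999999999943
side [258.8, 217.8, 18.2, 41.5] 0.87 zmax 0.1651
   top 79 [ 0.5946 -0.0523  0.1197] rect [594.5 -52. ] [45.6  9.1] 12.6 pca 14.5
   plate 440 [ 0.5938 -0.0522  0.0746] rect [594.5 -52.6] [45.8  9.9] 15.1 pca 13.599999999999994
   foot 127 [ 0.5881 -0.0644  0.0069] rect [ 613.4 -133. ] [ 66.  201.8] 14.1 pca 109.3
scene [312.2, 219.2, 21.9, 38.3] 0.69 zmax 0.1574
   top 45 [0.4721 0.0243 0.1208] rect [471.1  22.4] [45.7 11.2] 5.5 pca 1.8
   plate 250 [0.4735 0.0249 0.0738] rect [472.1  23.9] [50.5 11.8] 0.6 pca 0.2
   foot 114 [0.477  0.0283 0.0079] rect [469.8  23.8] [79.5 40.4] 1.8 pca 171.3
scene [275.9, 226.9, 17.2, 36.3] 0.63 zmax 0.1251
   top 41 [ 0.5961 -0.0523  0.1212] rect [594.9 -53.3] [44.7  9.5] 14.4 pca 14.1
   plate 220 [ 0.5953 -0.0521  0.0745] rect [595.7 -53.3] [53.9 10.3] 18.4 pca 13.7
   foot 115 [ 0.5985 -0.0477  0.0081] rect [592.7 -51. ] [71.1 40.9] 13.0 pca 5.8
```

```bash
python3 -m handwheel '0 0 0 0.14 0 0 85;0 0 0 0.14 0 0 85;0 0 0 0.14 0 0 85;0 0 0 0.14 0 0 85;0 0 0 0.14 0 0 85;0 0 0 0.14 0 0 85;0 0 0 0.14 0 0 85' ; python3 -m handwheel '0 0 0 0.14 0 0 85;0 0 0 0.14 0 0 85;0 0 0 0.14 0 0 85;0 0 0 0.14 0 0 85;0 0 0 0.14 0 0 85;0 0 0 0.14 0 0 85;0 0 0 0.14 0 0 85' ;python3 - <<'E'
from h import *
to([.473,.0245,.22],1.5)
E
```

```text
clock: 13.45
position: [0.5232, 0.3496, 0.3255]
ee_rot: [0.199, 0.679, -0.2, 0.678]
ft_force: [-0.0, 0.4, -0.2]
grip_width: 0.998
clock: 14.15
position: [0.5232, 0.3496, 0.3255]
ee_rot: [0.495, 0.505, -0.496, 0.504]
ft_force: [-0.3, 1.1, 0.7]
grip_width: 0.997
t 14.15 pos [523.2 349.6 325.5] yawY 1.04 tilt 0.07 j [-0.46  0.33 -0.27  1.28  0.09  1.55 -0.7 ] F [-0.3  1.1  0.7] T [-0.03 -0.01 -0.01] g 85.2
turn about tool x (rad) -0.008
tool-axes shift now [105.8 -56.  324. ]
shift in final axes [105.5 -58.7 323.6] rotvec to get there [-0.008  0.001  0.001]
```

```bash
python3 -m handwheel '0 -8 46 -0.008 0 0 85;0 -8 46 0 0 0 85;0 -9 46 0 0 0 85;0 -9 46 0 0 0 85;10 -9 46 0 0 0 85;10 -8 46 0 0 0 85;10 -7 46 0 0 0 85;0 0 2 0 0 0 85' ; python3 -m handwheel '40 0 0 0 0 0 85;35 0 0 0 0 0 85;0 0 0 0 0 0 85' ;python3 - <<'E'
from br import *
to([.473,.0245,.095],1.5)
c=cam('wrist');cv2.imwrite('pics/w4.png',c['color']);W=pts(c)
for x0,y0 in ((.473,.0245),(.5945,-.0525)):
    q=W.reshape(-1,3);k=q[(q[:,2]>.112)&(q[:,2]<.132)&(np.hypot(q[:,0]-x0,q[:,1]-y0)<.04)]
    if len(k)>9:print(cv2.minAreaRect(k[:,:2].astype(np.float32)*1000),len(k),k.mean(0))
brackets()
E
```

```text
clock: 14.95
position: [0.4741, 0.0175, 0.2948]
ee_rot: [0.493, 0.506, -0.495, 0.506]
ft_force: [0.5, -0.1, 0.3]
grip_width: 0.994
clock: 15.25
position: [0.4727, 0.024, 0.217]
ee_rot: [0.49, 0.51, -0.494, 0.506]
ft_force: [-0.5, 0.0, 0.2]
grip_width: 0.996
t 15.25 pos [472.7  24.  217. ] yawY 1.84 tilt 0.46 j [-0.08  0.02 -0.07  1.86  0.    1.27 -0.12] F [-0.5  0.   0.2] T [ 0.04 -0.06 -0.01] g 85.1
turn about tool x (rad) 0.006
tool-axes shift now [121.9   1.3  -0.5]
shift in final axes [122.    0.3  -0.5] rotvec to get there [0.006 0.001 0.008]
((470.99932861328125, 20.642311096191406), (45.83640670776367, 6.763113975524902), 1.3626205921173096) 696 [0.47107458 0.02155005 0.12241393]
((610.2573852539062, -52.265350341796875), (10.76305103302002, 6.890450477600098), 13.399478912353516) 176 [ 0.61056599 -0.05063105  0.12044001]
side [287.2, 242.2, 30.6, 46.8] 0.61 zmax 0.1243
   top 100 [0.4732 0.0246 0.1194] rect [473.1  23.3] [45.3  9.4] 2.4 pca 1.0
   plate 549 [0.4728 0.0253 0.0722] rect [473.1  23.6] [46.2 11.7] 1.3 pca 1.5
   foot 210 [0.4725 0.0292 0.0071] rect [473.1  24.8] 
[... 573 characters left out ...]
[ 64.1 301.2] 11.2 pca 94.5
   foot 369 [ 0.6267 -0.2815  0.0055] rect [ 629.4 -282.9] [ 98.  170.5] 12.7 pca 120.0
scene [311.7, 218.8, 20.7, 41.7] 0.75 zmax 0.151
   top 45 [0.473  0.0244 0.1211] rect [471.4  23.6] [48.2  9.9] 4.1 pca 2.8
   plate 247 [0.4734 0.0249 0.0746] rect [470.7  23.9] [52.8 12.5] 3.8 pca 0.8
   foot 113 [0.4736 0.0248 0.0078] rect [413.4 -15.7] [221.5  62.7] 32.8 pca 28.3
scene [278.5, 227.2, 16.6, 35.6] 0.55 zmax 0.1263
   top 47 [ 0.5949 -0.0526  0.1205] rect [594.1 -53.5] [46.7  9.1] 14.0 pca 13.0
   plate 224 [ 0.5952 -0.052   0.0742] rect [593.  -53.6] [52.2  9.9] 14.9 pca 12.7
   foot 109 [ 0.5969 -0.0482  0.0079] rect [579.4 -63.2] [106.3  54.4] 40.9 pca 8.7
```

View pics/w4.png

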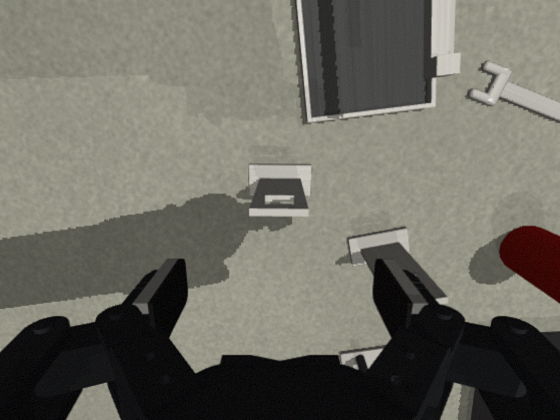

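```bash
python3 -m handwheel '45 0.5 0 0 0.001 0.008 85;45 0 0 0 0 0 85;32 0 0 0 0 0 85;0 0 0 0 0 0 85;0 0 0 0 0 0 40;0 0 0 0 0 0 20;0 0 0 0 0 0 20;0 0 0 0 0 0 20' 60; python3 -m handwheel '0 0 0 0 0 0 20;0 0 0 0 0 0 20;0 0 0 0 0 0 20'; python3 -c "
from h import *
state()"
```

```text
clock: 16.3
position: [0.4775, 0.0245, 0.1018]
ee_rot: [0.495, 0.506, -0.489, 0.51]
ft_force: [-5.5, -0.2, 13.5]
grip_width: 0.521
clock: 16.6
position: [0.4774, 0.0244, 0.1018]
ee_rot: [0.495, 0.506, -0.489, 0.51]
ft_force: [-6.3, -0.1, 13.3]
grip_width: 0.523
t 16.6 pos [477.4  24.4 101.8] yawY 1.83 tilt 0.61 j [-0.08  0.13 -0.07  2.    0.01  1.01 -0.12] F [-6.3 -0.1 13.3] T [-0.09  1.49  0.  ] g 44.7
```

```bash
python3 -m handwheel '-10 0 0 0 0 0 20;-20 0 0 0 0 0 20;-40 0 0 0 0 0 20;-40 0 0 0 0 0 20;-20 0 0 0 0 0 20;0 0 0 0 0 0 20;0 0 0 0 0 0 20'; python3 - <<'E'
from br import *
state()
brackets(save='l1',zt=(.10,.4))
E
```

```text
clock: 17.3
position: [0.4754, 0.024, 0.2293]
ee_rot: [0.494, 0.506, -0.489, 0.51]
ft_force: [0.3, -0.8, -3.4]
grip_width: 0.521
t 17.3 pos [475.4  24.  229.3] yawY 1.83 tilt 0.5 j [-0.08  0.   -0.07  1.85  0.    1.28 -0.11] F [ 0.3 -0.8 -3.4] T [ 0.01  0.02 -0.01] g 44.5
side [292.9, 198.7, 30.5, 49.3] 0.93 zmax 0.2536
   top 1011 [0.4738 0.0268 0.1809] rect [471.3  24.6] [70.4 37.3] 3.5 pca 1.0999999999999943
   plate 26 [ 0.4847 -0.0422  0.106 ] rect [ 496.5 -155.5] [ 58.  397.3] 5.9 pca 91.2
side [257.1, 219.2, 20.2, 38.3] 0.7 zmax 0.1743
   top 140 [ 0.589  -0.0229  0.1241] rect [578.9  48.6] [ 45.9 217.3] 8.8 pca 101.8
   plate 441 [ 0.594  -0.0525  0.0743] rect [ 605.5 -127.2] [ 46.  164.8] 8.4 pca 11.699999999999989
   foot 149 [ 0.5943 -0.0731  0.0068] rect [ 614.6 -131.5] [ 68.6 204.1] 14.2 pca 104.2
side [312.4, 187.4, 27.1, 31.8] 0.6 zmax 0.29
   top 53 [0.4546 0.0294 0.2444] rect [457.7  26.6] [20.2 25.8] 37.0 pca 115.7
   plate 214 [ 0.466  -0.3283  0.0363] rect [ 475.2 -355.3] [ 54.  140.1] 17.0 pca 121.3
   foot 50 [ 0.4615 -0.3036  0.0081] rect [ 474.6 -358.6] [ 57.4 141.2] 16.2 pca 121.4
scene [313.8, 188.7, 23.1, 40.7] 0.71 zmax 0.2526
   top 399 [0.473  0.0263 0.1725] rect [467.4  21.3] [41.  76.1] 89.5 pca 175.9
   plate 19 [0.4892 0.0254 0.1279] rect [467.3  19.6] [73.9 39.8] 2.7 pca 156.7
scene [274.2, 227.7, 19.5, 36.3] 0.57 zmax 0.1256
   top 58 [ 0.5955 -0.0526  0.1166] rect [594.7 -54.5] [48.7 10.4] 11.7 pca 11.2
   plate 218 [ 0.5951 -0.0522  0.0743] rect [593.3 -54.3] [51.5 11. ] 10.7 pca 12.6
   foot 114 [ 0.5956 -0.0515  0.0079] rect [544. -96.] [210.6  59.4] 39.9 pca 36.1
```

View pics/l1_side.png

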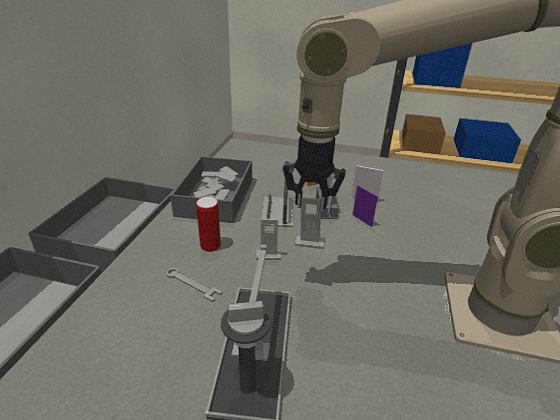

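View pics/l1_scene.png

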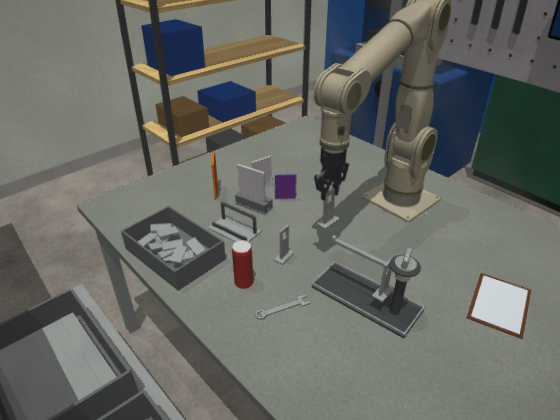

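```bash
cat > held.py <<'E'
from h import *
def held(r=.06,zoff=0.024,names=('side','scene')):
    o,M=state();p=o['position'];top=p[2]+zoff
    for n in names:
        W=pts(cam(n)).reshape(-1,3);q=W[(np.hypot(W[:,0]-p[0],W[:,1]-p[1])<r)]
        q=q[(q[:,2]>top-.14)&(q[:,2]<top+.01)]
        f=q[(q[:,2]<top-.11)];
        pl=q[(q[:,2]>top-.105)&(q[:,2]<top-.035)]
        print(n,'zmin',np.percentile(q[:,2],1).round(4),'zfoot-hist',np.percentile(f[:,2],[5,50,95]).round(4) if len(f) else None)
        for nm,k in (('foot',f),('plate',pl),('lo',pl[pl[:,2]<top-.08]),('hi',pl[pl[:,2]>top-.06])):
            if len(k)>8:
                rr=cv2.minAreaRect(k[:,:2].astype(np.float32)*1000);v=np.linalg.svd(k[:,:2]-k[:,:2].mean(0),full_matrices=False)[2][0]
                print('  ',nm,len(k),k.mean(0).round(4),'rect',np.round(rr[0],1),np.round(rr[1],1),round(rr[2],1),'pca',np.degrees(np.arctan2(v[1],v[0])).round(1)%180)
E
python3 -c "
from held import *
held()"
```

```text
t 17.5 pos [474.8  24.  228. ] yawY 1.84 tilt 0.33 j [-0.08  0.   -0.07  1.85  0.    1.28 -0.11] F [-0.5 -0.5 -3.3] T [0.04 0.02 0.01] g 44.4
side zmin 0.1274 zfoot-hist [0.128  0.1343 0.1397]
   foot 276 [0.4695 0.0302 0.1342] rect [470.5  24. ] [37.7 70. ] 90.0 pca 2.1999999999999886
   plate 461 [0.4724 0.025  0.182 ] rect [472.7  24.3] [47.7 10.2] 4.0 pca 1.8000000000000114
   lo 159 [0.4708 0.0252 0.1597] rect [471.2  26. ] [45.   7.3] 0.8 pca 1.4000000000000057
   hi 167 [0.4732 0.0247 0.2035] rect [473.7  24.1] [45.7  9.5] 4.0 pca 2.1999999999999886
scene zmin 0.1276 zfoot-hist [0.1282 0.1352 0.1397]
   foot 142 [0.4759 0.0287 0.1348] rect [467.8  23.5] [72.9 40.2] 1.9 pca 169.7
   plate 184 [0.474  0.0249 0.182 ] rect [472.2  23.6] [51.5 14.2] 2.1 pca 0.1
   lo 67 [0.4741 0.0246 0.1598] rect [472.3  23.9] [10.3 51. ] 84.9 pca 179.7
   hi 66 [0.4731 0.0249 0.204 ] rect [472.1  25.3] [49.8 13.8] 8.5 pca 0.5
```

```bash
python3 -c "
from h import *
to([.5686,.0644,.172],8.8)"
```

```text
t 17.6 pos [475.   24.  228.4] yawY 1.83 tilt 0.37 j [-0.08  0.   -0.07  1.85  0.    1.28 -0.11] F [-0.1  0.2 -2.6] T [-0.   -0.05 -0.01] g 44.3
turn about tool x (rad) -0.122
tool-axes shift now [ 57.   94.4 -37.3]
shift in final axes [ 56.4  98.6 -25.6] rotvec to get there [-0.122 -0.001 -0.006]
```

```bash
python3 -m handwheel '0 30 -10 -0.06 0 -0.006 20;0 33 -10 -0.062 0 0 20;0 33 -6 0 0 0 20;20 3 0 0 0 0 20;20 0 0 0 0 0 20;16 0 0 0 0 0 20;0 0 0 0 0 0 20;0 0 0 0 0 0 20'; python3 - <<'E'
from held import *
to([.5686,.0644,.172],8.8)
held()
for n in ('side','wrist','scene'):
    c=cam(n);cv2.imwrite(f'pics/t1{n}.png',c['color'])
E
```

```text
clock: 18.4
position: [0.5718, 0.0595, 0.1738]
ee_rot: [0.461, 0.537, -0.459, 0.537]
ft_force: [0.1, -0.8, -2.4]
grip_width: 0.52
t 18.4 pos [571.8  59.5 173.8] yawY 8.83 tilt 0.09 j [-0.11  0.26 -0.08  1.67  0.02  1.21 -0.05] F [ 0.1 -0.8 -2.4] T [ 0.05 -0.03 -0.02] g 44.4
turn about tool x (rad) 0.0
tool-axes shift now [ 1.8 -2.4 -5.3]
shift in final axes [ 1.8 -2.4 -5.3] rotvec to get there [ 0.    -0.001 -0.002]
t 18.4 pos [571.8  59.5 173.8] yawY 8.83 tilt 0.09 j [-0.11  0.26 -0.08  1.67  0.02  1.21 -0.05] F [ 0.1 -0.8 -2.4] T [ 0.05 -0.03 -0.02] g 44.4
side zmin 0.0738 zfoot-hist [0.0747 0.0802 0.0842]
   foot 213 [0.562  0.0635 0.08  ] rect [567.1  59.6] [69.8 36.8] 7.9 pca 8.300000000000011
   plate 374 [0.5683 0.0597 0.1315] rect [570.1  58.4] [49.   9.9] 8.5 pca 8.300000000000011
   lo 105 [0.5644 0.0594 0.1055] rect [568.2  60.3] [46.7  8.9] 13.5 pca 8.099999999999994
   hi 165 [0.5709 0.0599 0.1497] rect [571.4  58.7] [46.3  9.9] 8.8 pca 8.5
scene zmin 0.0738 zfoot-hist [0.0746 0.0814 0.0864]
   foot 161 [0.5728 0.0637 0.081 ] rect [566.  58.] [75.1 37.5] 6.8 pca 177.1
   plate 169 [0.5706 0.06   0.1289] rect [569.   58.7] [49.8 10.3] 9.4 pca 7.8
   lo 57 [0.5697 0.06   0.1053] rect [567.2  60.1] [46.7  7.3] 7.0 pca 8.4
   hi 65 [0.5711 0.0598 0.1503] rect [570.   58.2] [45.9  9.9] 6.2 pca 7.7
```

View pics/t1wrist.png

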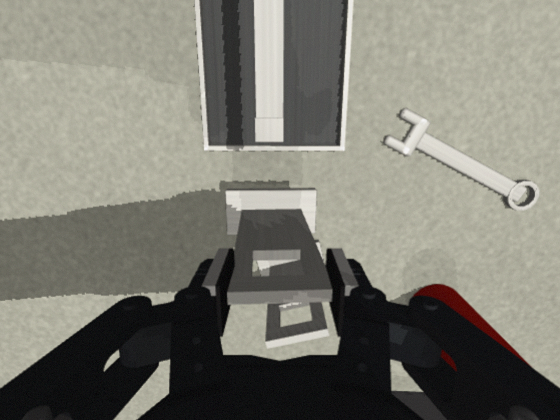

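View pics/t1side.png

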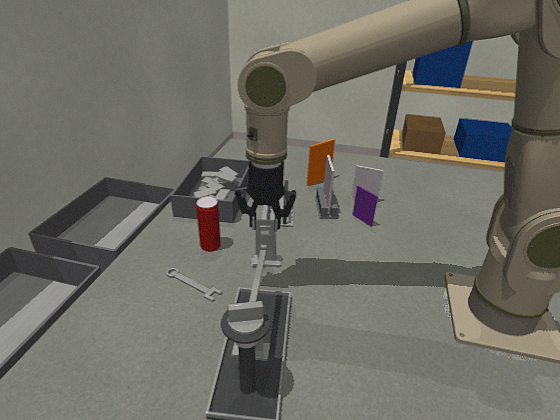

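```bash
python3 -m handwheel '3 -2.5 0 0 0 0 20;0 0 -20 0 0 0 20;0 0 -15 0 0 0 20;0 0 -5 0 0 0 20;0 0 0 0 0 0 20'; python3 - <<'E'
from held import *
held()
for n in ('side','wrist','scene'):
    c=cam(n);cv2.imwrite(f'pics/t2{n}.png',c['color'])
a=cv2.imread('pics/t2side.png')[200:300,220:310];b=cv2.imread('pics/t2scene.png')[190:290,290:380]
cv2.imwrite('pics/t2.png',np.hstack([cv2.resize(a,(396,440),interpolation=2),cv2.resize(b,(396,440),interpolation=2)]))
E
```

```text
clock: 19.15
position: [0.5631, 0.0997, 0.1708]
ee_rot: [0.46, 0.537, -0.459, 0.538]
ft_force: [1.4, -0.2, -2.5]
grip_width: 0.515
t 19.15 pos [563.1  99.7 170.8] yawY 8.94 tilt 0.14 j [-0.16  0.26 -0.11  1.68  0.03  1.2  -0.12] F [ 1.4 -0.2 -2.5] T [-0.02 -0.04 -0.05] g 44.0
side zmin 0.0712 zfoot-hist [0.0713 0.0777 0.0822]
   foot 235 [0.5516 0.1035 0.0772] rect [558.6  99.4] [70.1 37.2] 8.9 pca 9.300000000000011
   plate 324 [0.5571 0.0996 0.1249] rect [558.9 100.3] [38.5 39.9] 55.4 pca 8.699999999999989
   lo 112 [0.5526 0.099  0.102 ] rect [559.5  99.5] [45.5  8.7] 12.1 pca 9.199999999999989
   hi 117 [0.5603 0.1002 0.1471] rect [563.8 103.8] [34.3 38.7] 65.2 pca 8.5
scene zmin 0.0697 zfoot-hist [0.07   0.0772 0.0823]
   foot 160 [0.565  0.1034 0.0771] rect [556.8  98.3] [73.  38.5] 6.3 pca 176.1
   plate 167 [0.5626 0.1002 0.1269] rect [567.5 115.7] [62.4 46.3] 70.0 pca 7.9
   lo 56 [0.5608 0.0991 0.1031] rect [559.6  98.5] [49.6  4.8] 6.9 pca 7.2
   hi 63 [0.5644 0.102  0.1489] rect [569.  117.8] [60.6 43.4] 74.1 pca 3.7
```

View pics/t2.png

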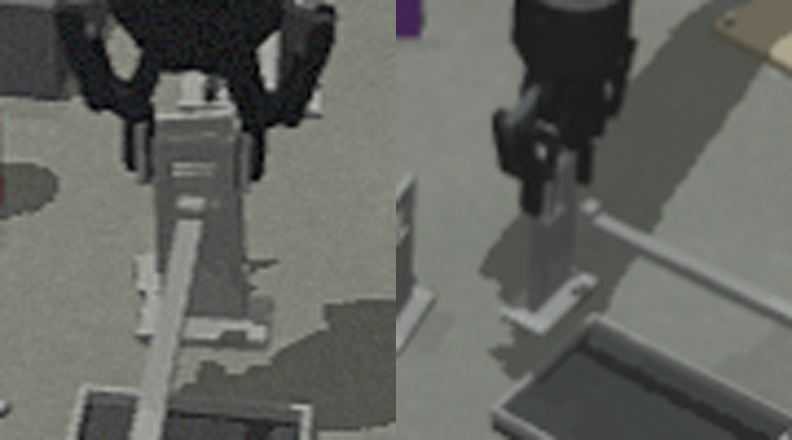

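View pics/t2wrist.png

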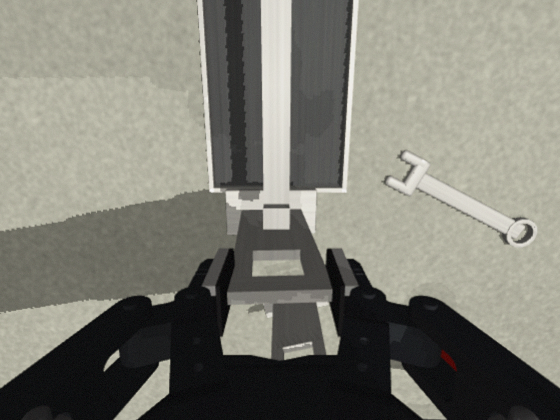

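```bash
python3 -m handwheel '1 0 -10 0 0 0 20;0 0 -10 0 0 0 20;0 0 -10 0 0 0 20;0 0 -10 0 0 0 20;0 0 0 0 0 0 20'; python3 - <<'E'
from held import *
state()
for n in ('side','wrist','scene'):
    c=cam(n);cv2.imwrite(f'pics/t3{n}.png',c['color'])
a=cv2.imread('pics/t3side.png')[200:300,220:310];b=cv2.imread('pics/t3scene.png')[190:290,290:380]
cv2.imwrite('pics/t3.png',np.hstack([cv2.resize(a,(396,440),interpolation=2),cv2.resize(b,(396,440),interpolation=2)]))
E
```

```text
clock: 19.9
position: [0.5566, 0.1407, 0.1698]
ee_rot: [0.46, 0.538, -0.458, 0.538]
ft_force: [0.0, -0.4, -2.2]
grip_width: 0.519
t 19.9 pos [556.6 140.7 169.8] yawY 9.0 tilt 0.15 j [-0.21  0.27 -0.13  1.68  0.04  1.2  -0.2 ] F [ 0.  -0.4 -2.2] T [-0.01  0.    0.  ] g 44.4
```

View pics/t3.png

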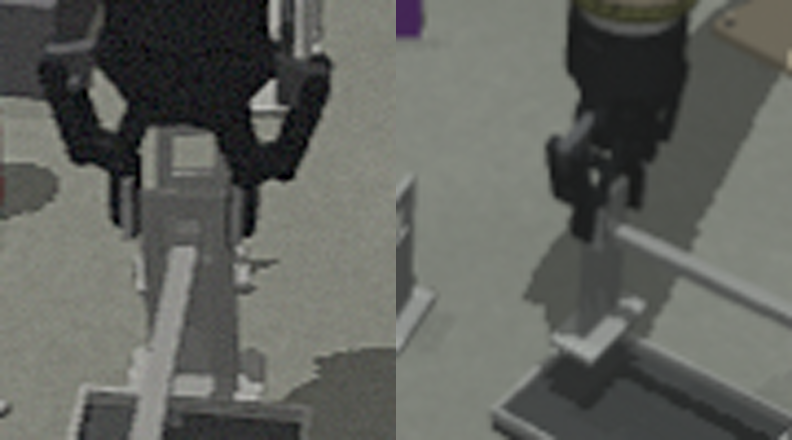

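View pics/t3wrist.png

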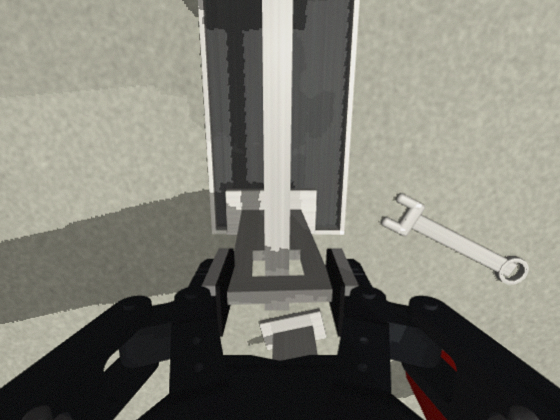

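```bash
python3 -m handwheel '0 0 -25 0 0 0 20;0 0 -25 0 0 0 20;0 0 -25 0 0 0 20;0 0 -22 0 0 0 20;0 0 0 0 0 0 20;4 0 0 0 0 0 20;4 0 0 0 0 0 20;0 0 0 0 0 0 20'; python3 -c "
from held import *
state()"
```

```text
clock: 20.85
position: [0.5423, 0.2325, 0.1609]
ee_rot: [0.461, 0.536, -0.46, 0.537]
ft_force: [0.3, -0.7, -2.8]
grip_width: 0.518
t 20.85 pos [542.3 232.5 160.9] yawY 8.72 tilt 0.05 j [-0.33  0.31 -0.18  1.64  0.06  1.19 -0.38] F [ 0.3 -0.7 -2.8] T [-0.02 -0.02 -0.02] g 44.2
```

```bash
python3 -m handwheel '2 0 0 0 0 0 20;1.5 0 0 0 0 0 20;0 0 0 0 0 0 20'; python3 -m handwheel '1.5 0 0 0 0 0 20;1 0 0 0 0 0 20;0 0 0 0 0 0 20'
```

```text
clock: 21.15
position: [0.5425, 0.2336, 0.1586]
ee_rot: [0.461, 0.536, -0.459, 0.537]
ft_force: [-0.7, -1.1, -0.0]
grip_width: 0.521
clock: 21.45
position: [0.5427, 0.2337, 0.1581]
ee_rot: [0.461, 0.536, -0.459, 0.538]
ft_force: [-6.1, -5.1, 15.9]
grip_width: 0.521
```

```bash
python3 -m handwheel '-1.5 0 0 0 0 0 20;0 0 0 0 0 0 60;0 0 0 0 0 0 75;0 0 0 0 0 0 80;0 0 0 0 0 0 80;-20 0 0 0 0 0 80;-40 0 0 0 0 0 80;-45 0 0 0 0 0 80'; python3 -m handwheel '-30 0 0 0 0 0 80;0 0 45 0 0 0 80; 0 0 45 0 0 0 80;0 0 45 0 0 0 80';python3 - <<'E'
from br import *
state()
for n in ('side','wrist','scene'):
    c=cam(n);cv2.imwrite(f'pics/t4{n}.png',c['color'])
a=cv2.imread('pics/t4side.png')[200:400,190:330];b=cv2.imread('pics/t4scene.png')[190:340,290:430]
cv2.imwrite('pics/t4.png',np.hstack([cv2.resize(a,(350,500),interpolation=2),cv2.resize(b,(440,500),interpolation=2)]))
brackets()
E
```

```text
clock: 22.25
position: [0.5413, 0.2336, 0.2623]
ee_rot: [0.46, 0.537, -0.46, 0.537]
ft_force: [0.2, 0.4, 1.2]
grip_width: 0.931
clock: 22.65
position: [0.5628, 0.0992, 0.2925]
ee_rot: [0.461, 0.537, -0.459, 0.538]
ft_force: [0.7, 0.1, -0.6]
grip_width: 0.937
t 22.65 pos [562.8  99.2 292.5] yawY 8.88 tilt 0.16 j [-0.17  0.19 -0.1   1.51  0.02  1.44 -0.11] F [ 0.7  0.1 -0.6] T [-0.01 -0.02  0.03] g 80.0
side [239.1, 278.5, 34.1, 51.9] 0.65 zmax 0.2321
   top 69 [0.5369 0.2337 0.1231] rect [542.1 235.4] [46.7  7.2] 13.5 pca 9.5
   plate 160 [0.5248 0.2275 0.0949] rect [549.  176.6] [ 62.  158.5] 14.2 pca 123.8
   foot 55 [0.5474 0.1435 0.0089] rect [550.7 137.3] [ 58.1 136.7] 54.3 pca 138.9
side [251.6, 223.7, 21.4, 44.3] 0.62 zmax 0.1756
   top 86 [ 0.5987 -0.0185  0.12  ] rect [599.  -19.6] [44.7  9.8] 21.2 pca 22.80000000000001
   plate 417 [ 0.5985 -0.0182  0.0781] rect [599.  -19.2] [45.8 10.8] 23.4 pca 22.69999999999999
   foot 144 [ 0.5995 -0.0245  0.0067] rect [626.1 -94.9] [ 70.4 198.3] 19.2 pca 98.3
scene [282.4, 230.3, 16.7, 37.8] 0.75 zmax 0.1268
   top 41 [ 0.5985 -0.0191  0.1218] rect [595.6 -21. ] [50.6  8.7] 23.8 pca 22.2
   plate 189 [ 0.5999 -0.0179  0.0771] rect [596.6 -20.5] [52.9  8.8] 23.6 pca 22.4
   foot 123 [ 0.6017 -0.0149  0.0078] rect [563.8 -42.5] [164.8  44.3] 33.4 pca 20.9
```

View pics/t4.png

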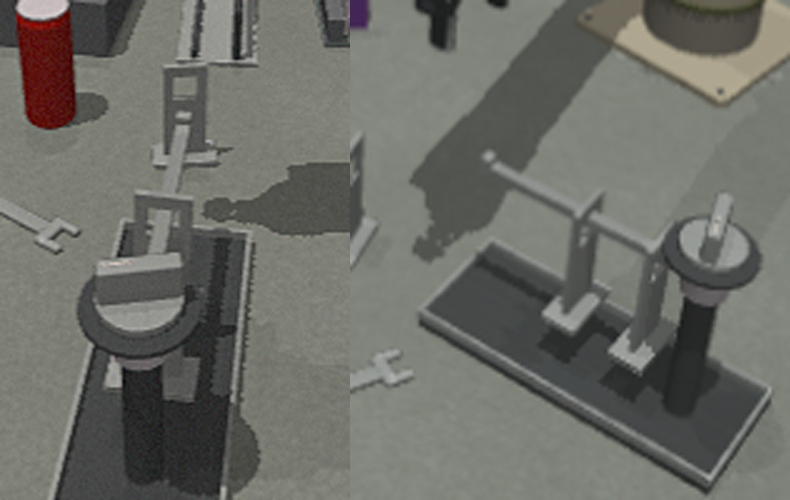

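View pics/t4wrist.png

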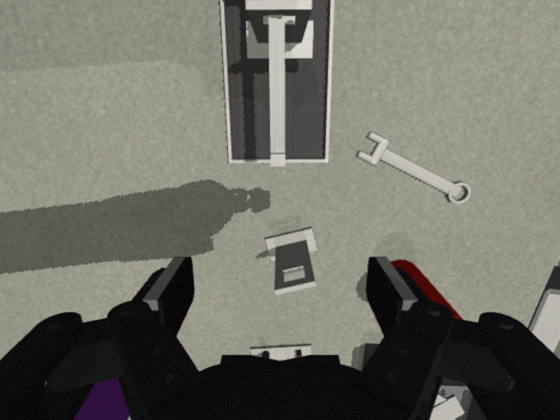

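```bash
python3 - <<'E'
from h import *
c=cam('side');W=pts(c)
for t in ('oil_can','spanner','rack','rest','panel'):
  for r in cams.outline_of('side',t):
    q=W[r['region']];q=q[~np.isnan(q[:,0])];print(t,round(r['conf'],2),[int(x) for x in r['box']],np.percentile(q,5,axis=0).round(3),np.percentile(q,95,axis=0).round(3))
to([.5985,-.0188,.20],22.7)
E
```

```text
oil_can 0.74 [198, 197, 24, 52] [ 0.742 -0.063  0.008] [ 0.792 -0.021  0.149]
spanner 0.72 [166, 267, 56, 36] [ 0.678  0.082 -0.001] [0.825 0.147 0.008]
rack 0.9 [314, 188, 24, 30] [ 0.436 -0.404 -0.001] [ 0.513 -0.287  0.042]
rest 0.59 [259, 194, 31, 30] [ 0.579 -0.361  0.001] [ 0.676 -0.204  0.068]
panel 0.86 [305, 138, 28, 49] [ 0.497 -0.577  0.004] [ 0.567 -0.491  0.156]
panel 0.8 [352, 185, 28, 39] [ 0.321 -0.334  0.006] [ 0.378 -0.287  0.108]
panel 0.71 [350, 166, 30, 29] [ 0.311 -0.461  0.032] [ 0.394 -0.446  0.119]
panel 0.54 [323, 155, 10, 53] [ 0.46  -0.414  0.039] [ 0.495 -0.308  0.165]
panel 0.36 [231, 338, 38, 24] [0.499 0.283 0.009] [0.561 0.325 0.091]
t 23.3 pos [562.6 101.  292.2] yawY 8.87 tilt 0.12 j [-0.17  0.19 -0.1   1.51  0.02  1.44 -0.12] F [-0.7  0.4  1. ] T [-0.02  0.   -0.02] g 80.0
turn about tool x (rad) -0.241
tool-axes shift now [ 92.2  16.8 124. ]
shift in final axes [ 92.2 -13.1 124.4] rotvec to get there [-0.241 -0.    -0.002]
```

```bash
python3 -m handwheel '0 0 0 -0.12 0 0 85;0 0 0 -0.121 0 0 85;0 -5 45 0 0 0 85;0 -4 42 0 0 0 85;20 -4 37 0 0 0 85;35 0 0 0 0 0 85;35 0 0 0 0 0 85;0 0 0 0 0 0 85'; python3 - <<'E'
from br import *
to([.5985,-.0188,.095],22.7)
brackets()
to([.5985,-.0188,.095],22.7)
E
```

```text
clock: 24.1
position: [0.596, -0.0189, 0.1974]
ee_rot: [0.391, 0.59, -0.393, 0.586]
ft_force: [-0.2, -0.1, -0.3]
grip_width: 0.993
t 24.1 pos [596.  -18.9 197.4] yawY 22.63 tilt 0.35 j [-0.01  0.29 -0.04  1.58  0.01  1.27  0.34] F [-0.2 -0.1 -0.3] T [0.05 0.04 0.01] g 84.8
turn about tool x (rad) -0.001
tool-axes shift now [102.4   2.9   1.2]
shift in final axes [102.4   2.3   0.8] rotvec to get there [-0.001 -0.003  0.005]
side [241.7, 280.3, 30.2, 40.0] 0.78 zmax 0.2321
   top 66 [0.5441 0.2353 0.1231] rect [545.4 235.2] [45.4  4.4] 9.3 pca 8.0
   plate 85 [0.5383 0.2322 0.1128] rect [538.2 231.7] [59.3 17. ] 26.2 pca 16.5
   foot 47 [0.5568 0.1387 0.0092] rect [567.8 144.4] [ 64.  105.2] 27.0 pca 145.8
scene [348.0, 244.0, 21.0, 47.0] 0.79 zmax 0.1838
   top 41 [0.5522 0.2346 0.1215] rect [548.6 234.4] [46.   6.2] 1.0 pca 4.1
   plate 302 [0.5519 0.2359 0.0801] rect [530.7 225.1] [112.9  51.7] 25.0 pca 1.9
   foot 46 [0.5168 0.2042 0.0095] rect [488.3 198.1] [119.2  52.3] 12.7 pca 38.3
scene [280.0, 227.8, 20.1, 42.6] 0.6 zmax 0.1265
   top 43 [ 0.599  -0.0189  0.1209] rect [595.9 -21.3] [55.9  8.3] 26.2 pca 23.3
   plate 187 [ 0.6002 -0.0176  0.0774] rect [596.8 -20.1] [58.3  9.1] 24.2 pca 22.7
   foot 122 [ 0.6027 -0.0151  0.008 ] rect [566.  -40.9] [155.1  52.5] 36.0 pca 23.7
t 24.3 pos [599.7 -18.5 204.6] yawY 22.66 tilt 0.3 j [-0.01  0.29 -0.04  1.57  0.01  1.28  0.34] F [ 0.5 -0.3 -0.8] T [-0.   -0.04  0.01] g 84.5
turn about tool x (rad) -0.001
tool-axes shift now [109.6  -1.8  -0.3]
shift in final axes [109.6  -1.2  -0.2] rotvec to get there [-0.001  0.001 -0.005]
```

```bash
python3 -m handwheel '40 -1 0 0 0 -0.005 85;40 0 0 0 0 0 85;29 0 0 0 0 0 85;0 0 0 0 0 0 85;0 0 0 0 0 0 40;0 0 0 0 0 0 20;0 0 0 0 0 0 20;0 0 0 0 0 0 20' 60; python3 -c "
from h import *
state()";python3 -m handwheel '0 0 0 0 0 0 20;0 0 0 0 0 0 20;-10 0 0 0 0 0 20;-20 0 0 0 0 0 20;-40 0 0 0 0 0 20;-25 0 0 0 0 0 20;0 0 0 0 0 0 20;0 0 0 0 0 0 20'; python3 - <<'E'
from held import *
held()
to([.5686,.0644,.172],8.8)
E
```

```text
clock: 25.1
position: [0.5989, -0.0195, 0.096]
ee_rot: [0.392, 0.588, -0.392, 0.589]
ft_force: [-3.4, -0.1, 9.8]
grip_width: 0.523
t 25.1 pos [598.9 -19.5  96. ] yawY 22.62 tilt 0.08 j [-0.01  0.38 -0.04  1.69  0.02  1.07  0.34] F [-3.4 -0.1  9.8] T [-0.07  0.72  0.03] g 44.7
clock: 25.9
position: [0.5979, -0.0192, 0.1888]
ee_rot: [0.392, 0.589, -0.393, 0.588]
ft_force: [-0.4, 0.3, -3.1]
grip_width: 0.522
t 25.9 pos [597.9 -19.2 188.8] yawY 22.63 tilt 0.1 j [-0.01  0.3  -0.04  1.59  0.01  1.25  0.34] F [-0.4  0.3 -3.1] T [ 0.02 -0.03  0.01] g 44.6
side zmin 0.0936 zfoot-hist [0.0937 0.0995 0.1019]
   foot 202 [ 0.597  -0.0114  0.099 ] rect [598.5 -18.4] [70.  39.2] 21.0 pca 21.1
   plate 417 [ 0.5989 -0.0176  0.1441] rect [599.3 -18.5] [46.5 12.2] 26.4 pca 22.400000000000006
   lo 139 [ 0.5984 -0.0176  0.1199] rect [597.9 -16.9] [45.   8.9] 22.1 pca 23.0
   hi 159 [ 0.5994 -0.0177  0.1661] rect [600.4 -19.4] [45.9 10.3] 22.0 pca 21.7
scene zmin 0.0921 zfoot-hist [0.093  0.0992 0.1023]
   foot 127 [ 0.6034 -0.0127  0.0988] rect [594.1 -20.5] [75.6 37.5] 20.8 pca 8.8
   plate 139 [ 0.6007 -0.0165  0.1431] rect [597.3 -18.6] [51.7  8. ] 19.6 pca 19.9
   lo 52 [ 0.6003 -0.0167  0.1208] rect [595.4 -18.4] [48.1  6.3] 18.0 pca 19.6
   hi 51 [ 0.601  -0.0163  0.1657] rect [598.2 -18. ] [47.6  7.6] 19.6 pca 20.7
t 26.0 pos [597.1 -19.2 187. ] yawY 22.64 tilt 0.27 j [-0.01  0.3  -0.04  1.59  0.01  1.25  0.34] F [-0.3  0.6 -3.2] T [-0.02  0.03  0.04] g 44.7
turn about tool x (rad) 0.242
tool-axes shift now [ 15.1   6.  -88.1]
shift in final axes [ 15.  -15.3 -86.9] rotvec to get there [ 0.242 -0.     0.005]
```

```bash
python3 -m handwheel '0 0 0 0.12 0 0.005 20;0 0 0 0.122 0 0 20;0 -8 -40 0 0 0 20;0 -8 -40 0 0 0 20;10 0 -15 0 0 0 20;12 0 -15 0 0 0 20;0 0 -5 0 0 0 20;0 0 0 0 0 0 20'; python3 - <<'E'
from held import *
held()
for n in ('side','wrist','scene'):
    c=cam(n);cv2.imwrite(f'pics/u2{n}.png',c['color'])
a=cv2.imread('pics/u2side.png')[200:300,220:310];b=cv2.imread('pics/u2scene.png')[190:290,290:380]
cv2.imwrite('pics/u2.png',np.hstack([cv2.resize(a,(396,440),interpolation=2),cv2.resize(b,(396,440),interpolation=2)]))
E
```

```text
clock: 26.8
position: [0.5643, 0.0918, 0.1653]
ee_rot: [0.46, 0.537, -0.46, 0.537]
ft_force: [-0.2, -0.4, -2.5]
grip_width: 0.525
t 26.8 pos [564.3  91.8 165.3] yawY 8.77 tilt 0.03 j [-0.18  0.26 -0.08  1.69  0.02  1.19 -0.1 ] F [-0.2 -0.4 -2.5] T [-0.02  0.   -0.03] g 44.8
side zmin 0.0708 zfoot-hist [0.0709 0.0761 0.0782]
   foot 217 [0.559  0.0974 0.0756] rect [564.4  91.6] [70.2 38.2] 9.7 pca 9.699999999999989
   plate 327 [0.5613 0.0929 0.1221] rect [565.5  91.2] [46.5 10.8] 6.9 pca 10.099999999999994
   lo 104 [0.5594 0.093  0.0973] rect [564.1  93.3] [44.9  8.7] 12.5 pca 9.5
   hi 134 [0.5631 0.0929 0.143 ] rect [565.7  91.1] [46.2 10.2] 8.1 pca 10.5
scene zmin 0.0705 zfoot-hist [0.0706 0.0768 0.079 ]
   foot 109 [0.5749 0.098  0.0764] rect [565.6  91.7] [69.3 36.8] 9.9 pca 174.0
   plate 169 [0.5668 0.0927 0.1202] rect [564.9  92. ] [50.4  8.7] 5.3 pca 6.7
   lo 57 [0.5669 0.0929 0.0973] rect [563.9  92.5] [48.5  7.4] 4.0 pca 7.1
   hi 60 [0.5664 0.0928 0.1425] rect [565.3  91.8] [49.7  7.8] 6.2 pca 7.1
```

View pics/u2.png

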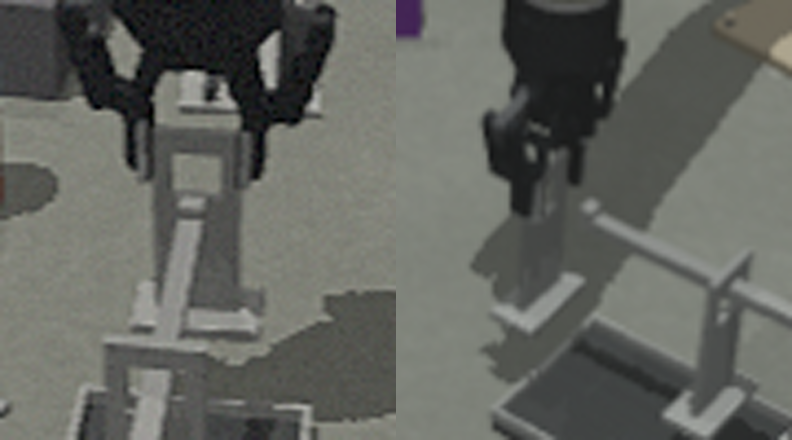

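View pics/u2wrist.png

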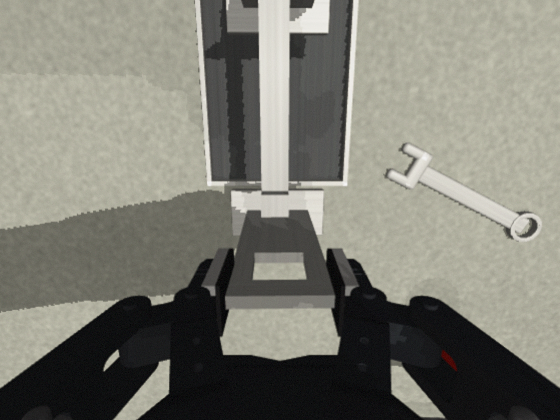

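```bash
python3 -m handwheel '0 -2 -10 0 0 0 20;0 0 -10 0 0 0 20;0 0 -10 0 0 0 20;0 0 -10 0 0 0 20;0 0 0 0 0 0 20'; python3 -m handwheel '0 0 -15 0 0 0 20;0 0 -15 0 0 0 20;0 0 -16 0 0 0 20;0 0 0 0 0 0 20;4 0 0 0 0 0 20;4 0 0 0 0 0 20;0 0 0 0 0 0 20';  python3 - <<'E'
from held import *
held()
for n in ('wrist','scene'):
    c=cam(n);cv2.imwrite(f'pics/u3{n}.png',c['color'])
a=cv2.imread('pics/u3wrist.png')[100:350,150:400];b=cv2.imread('pics/u3scene.png')[190:340,290:430]
cv2.imwrite('pics/u3.png',np.hstack([cv2.resize(a,(350,400),interpolation=2),cv2.resize(b,(440,400),interpolation=2)]))
E
```

```text
clock: 27.55
position: [0.5559, 0.1338, 0.1662]
ee_rot: [0.46, 0.537, -0.459, 0.538]
ft_force: [0.2, 0.1, -2.4]
grip_width: 0.521
clock: 28.25
position: [0.5492, 0.1759, 0.1573]
ee_rot: [0.461, 0.536, -0.46, 0.537]
ft_force: [-0.0, 0.5, -3.0]
grip_width: 0.523
t 28.25 pos [549.2 175.9 157.3] yawY 8.71 tilt 0.05 j [-0.28  0.28 -0.13  1.68  0.04  1.18 -0.27] F [-0.   0.5 -3. ] T [-0.01  0.03  0.  ] g 44.7
side zmin 0.0634 zfoot-hist [0.0622 0.0683 0.0702]
   foot 126 [0.5217 0.1815 0.0675] rect [522.4 189. ] [19.9 69.4] 7.7 pca 98.2
   plate 236 [0.5408 0.1892 0.1206] rect [546.7 203.9] [46.4 63.5] 8.2 pca 99.5
   lo 53 [0.5393 0.1793 0.0915] rect [534.5 191.8] [35.9 69.4] 46.4 pca 157.5
   hi 133 [0.5415 0.1949 0.1362] rect [547.1 204. ] [45.5 63.5] 8.2 pca 98.0
scene zmin 0.0617 zfoot-hist [0.0618 0.0676 0.0708]
   foot 176 [0.5603 0.1933 0.0671] rect [558.1 197.3] [73.  75.1] 69.6 pca 92.9
   plate 253 [0.5496 0.1992 0.1114] rect [547.7 204.3] [52.9 62.2] 1.8 pca 99.1
   lo 88 [0.5491 0.1975 0.0885] rect [545.6 204.4] [50.2 61.1] 3.3 pca 98.8
   hi 92 [0.5504 0.2012 0.1334] rect [550.6 204.4] [45.7 62.4] 2.4 pca 102.6
```

View pics/u3.png

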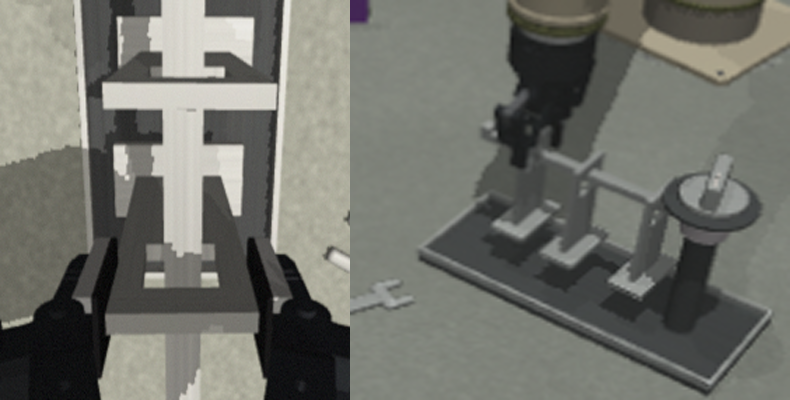

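Threaded without contact. I'll lower it until it bears, then release.

```bash
python3 -m handwheel '2 0 0 0 0 0 20;2 0 0 0 0 0 20;0 0 0 0 0 0 20';python3 -m handwheel '1.5 0 0 0 0 0 20;0 0 0 0 0 0 20'
```

```text
clock: 28.75
position: [0.5493, 0.1767, 0.1539]
ee_rot: [0.461, 0.536, -0.46, 0.537]
ft_force: [0.3, 0.7, -3.2]
grip_width: 0.522
clock: 28.95
position: [0.5495, 0.1767, 0.1534]
ee_rot: [0.461, 0.536, -0.46, 0.537]
ft_force: [-2.8, -1.5, 3.7]
grip_width: 0.52
```

```bash
python3 -m handwheel '0 0 0 0 0 0 60;0 0 0 0 0 0 75;0 0 0 0 0 0 80;0 0 0 0 0 0 80;-20 0 0 0 0 0 80;-40 0 0 0 0 0 80;-45 0 0 0 0 0 80;-45 0 0 0 0 0 80';python3 -m handwheel '0 -12 45 0 0 0 80; 0 -12 45 0 0 0 80;0 -12 45 0 0 0 80;0 -12 45 0 0 0 80;0 -12 45 0 0 0 80;0 0 0 0 0 0 80';python3 - <<'E'
from br import *
state()
for n in ('side','wrist','scene'):
    c=cam(n);cv2.imwrite(f'pics/v4{n}.png',c['color']);np.save(f'/tmp/v4{n}.npy',pts(c))
a=cv2.imread('pics/v4side.png')[200:400,190:330];b=cv2.imread('pics/v4scene.png')[190:340,290:430]
cv2.imwrite('pics/v4.png',np.hstack([cv2.resize(a,(350,500),interpolation=2),cv2.resize(b,(440,500),interpolation=2)]))
E
```

```text
clock: 29.75
position: [0.5488, 0.1765, 0.3043]
ee_rot: [0.461, 0.536, -0.46, 0.537]
ft_force: [0.3, 0.2, -0.8]
grip_width: 0.932
clock: 30.35
position: [0.5232, -0.0624, 0.3029]
ee_rot: [0.463, 0.533, -0.463, 0.536]
ft_force: [-0.4, 0.1, -0.5]
grip_width: 0.935
t 30.35 pos [523.2 -62.4 302.9] yawY 8.19 tilt 0.18 j [-0.02  0.08  0.05  1.61 -0.    1.45  0.18] F [-0.4  0.1 -0.5] T [ 0.   -0.04  0.02] g 79.9
```

View pics/v4.png

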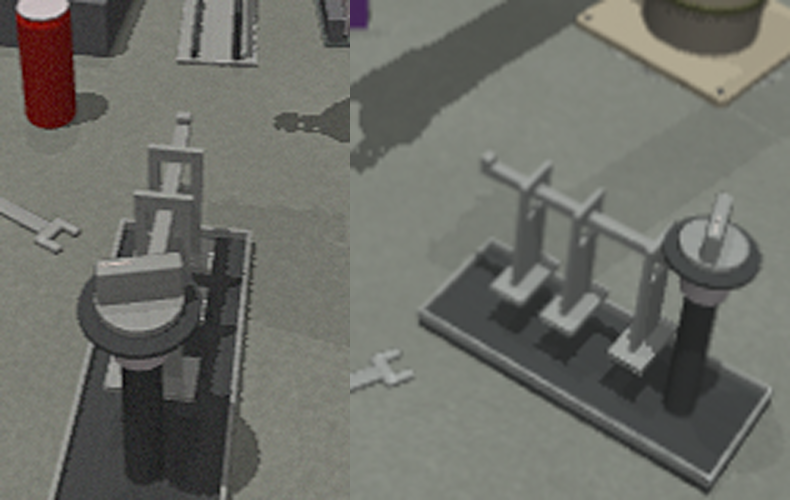

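View pics/v4scene.png

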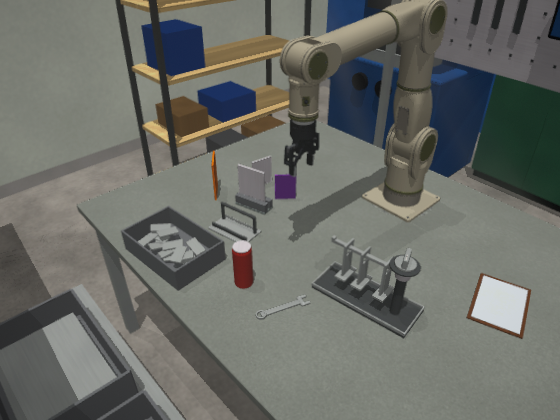

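View pics/v4side.png

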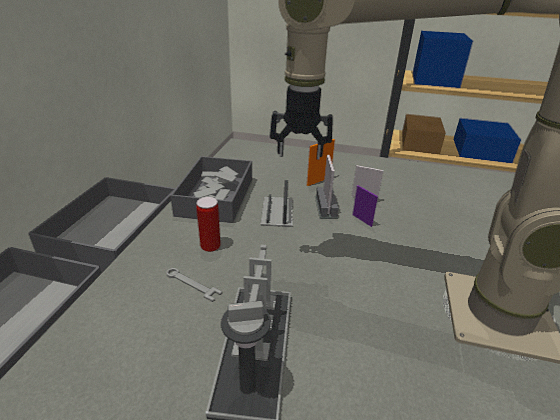

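View pics/v4wrist.png

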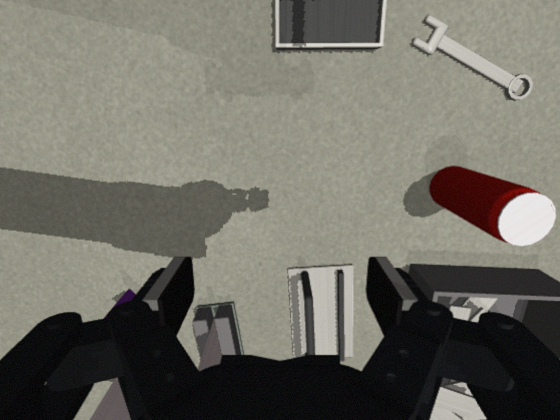

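```bash
python3 - <<'E'
from h import *
a=cv2.imread('pics/v4scene.png')[140:250,195:305];b=cv2.imread('pics/v4side.png')[125:235,255:395]
cv2.imwrite('pics/pc.png',np.hstack([cv2.resize(a,(330,330),interpolation=2),cv2.resize(b,(420,330),interpolation=2)]))
def rc(k,nm):
    if len(k)<8: print(nm,len(k));return
    rr=cv2.minAreaRect(k[:,:2].astype(np.float32)*1000);v=np.linalg.svd(k[:,:2]-k[:,:2].mean(0),full_matrices=False)[2][0]
    print('  ',nm,len(k),k.mean(0).round(4),'z',k[:,2].min().round(3),k[:,2].max().round(3),'rect',np.round(rr[0],1),np.round(rr[1],1),round(rr[2],1),'pca',np.degrees(np.arctan2(v[1],v[0])).round(1)%180)
for n in ('side','scene'):
    W=np.load(f'/tmp/v4{n}.npy').reshape(-1,3);W=W[~np.isnan(W[:,0])];print(n)
    q=W[(W[:,0]>.40)&(W[:,0]<.545)&(W[:,1]<-.26)&(W[:,1]>-.45)]
    rc(q[(q[:,2]>.03)&(q[:,2]<.045)],'racktop');rc(q[(q[:,2]>.05)&(q[:,2]<.18)],'panel');rc(q[(q[:,2]>.158)],'paneltop')
    rc(q[(q[:,2]>.05)&(q[:,2]<.1)],'panello');rc(q[(q[:,2]>.12)&(q[:,2]<.155)],'panelhi')
    q=W[(W[:,0]>.55)&(W[:,0]<.72)&(W[:,1]<-.17)&(W[:,1]>-.39)]
    rc(q[(q[:,2]>.004)&(q[:,2]<.009)],'base');rc(q[(q[:,2]>.07)&(q[:,2]<.085)],'bar');rc(q[(q[:,2]>.016)&(q[:,2]<.022)],'lip')
    q=W[(W[:,0]>.29)&(W[:,0]<.41)&(W[:,1]<-.42)&(W[:,1]>-.5)]
    rc(q[q[:,2]>.03],'othergrey')
E
```

```text
side
   racktop 298 [ 0.475  -0.3398  0.0393] z 0.03 0.044 rect [ 475.6 -357.2] [ 55.6 142.9] 16.0 pca 112.5
   panel 318 [ 0.476  -0.3507  0.1153] z 0.05 0.168 rect [ 479.1 -366.8] [  9.2 127.8] 16.7 pca 106.9
   paneltop 55 [ 0.4768 -0.3591  0.1634] z 0.158 0.168 rect [ 478.6 -366.7] [  8.  121.3] 16.3 pca 106.0
   panello 118 [ 0.4757 -0.3487  0.0754] z 0.05 0.099 rect [ 480.9 -366.4] [  8.8 127.4] 18.7 pca 107.2
   panelhi 88 [ 0.4762 -0.3499  0.1385] z 0.12 0.155 rect [ 481.  -364.5] [  7.9 124.7] 18.9 pca 107.1
   base 466 [ 0.6289 -0.2762  0.0053] z 0.004 0.009 rect [ 629.2 -283.4] [ 98.4 171.4] 12.2 pca 101.4
   bar 95 [ 0.6019 -0.2783  0.0782] z 0.073 0.081 rect [ 604.1 -288.1] [ 11.4 160.7] 11.8 pca 102.0
   lip 68 [ 0.649  -0.2682  0.0187] z 0.016 0.021 rect [ 650.5 -269.5] [ 55.  169.7] 32.4 pca 111.5
   othergrey 624 [ 0.3509 -0.4532  0.081 ] z 0.03 0.124 rect [ 352.5 -453. ] [17.2 92.9] 80.4 pca 172.5
scene
   racktop 257 [ 0.4819 -0.3464  0.0387] z 0.03 0.045 rect [ 479.7 -356.9] [ 58.6 147.5] 21.6 pca 112.4
   panel 682 [ 0.4787 -0.3627  0.1101] z 0.05 0.167 rect [ 478.4 -364.1] [ 15.4 126.3] 15.8 pca 105.9
   paneltop 54 [ 0.4783 -0.3643  0.1623] z 0.158 0.167 rect [ 477.3 -365.4] [ 14.2 117. ] 14.3 pca 105.1
   panello 277 [ 0.4787 -0.3632  0.0752] z 0.05 0.1 rect [ 479.8 -364.9] [ 13.9 122.2] 18.0 pca 106.0
   panelhi 212 [ 0.4787 -0.3621  0.1374] z 0.12 0.155 rect [ 479.3 -363.9] [ 12.3 126.2] 16.4 pca 106.0
   base 492 [ 0.6233 -0.2859  0.0062] z 0.004 0.009 rect [ 630.4 -281.6] [208.1 163.1] 87.1 pca 103.8
   bar 118 [ 0.6033 -0.2827  0.0774] z 0.07 0.084 rect [ 604.9 -290.2] [ 15.7 160.3] 11.4 pca 103.0
   lip 85 [ 0.6478 -0.272   0.019 ] z 0.016 0.022 rect [ 631.3 -283.1] [ 64.6 161.4] 14.0 pca 104.8
   othergrey 273 [ 0.3432 -0.4507  0.0877] z 0.03 0.125 rect [ 351.2 -449.9] [21.1 93.3] 82.2 pca 171.9
```

View pics/pc.png

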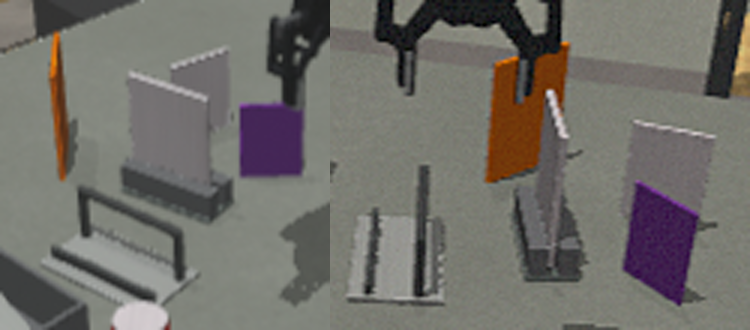

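```bash
python3 -c "
from h import *
to([.4786,-.3655,.23],16)"
```

```text
t 30.5 pos [524.2 -54.4 302.5] yawY 8.77 tilt 0.14 j [-0.03  0.08  0.05  1.61 -0.    1.45  0.17] F [-0.3 -0.7 -0. ] T [-0.02  0.03  0.01] g 80.0
turn about tool x (rad) -0.126
tool-axes shift now [ 72.1 -92.7 300.6]
shift in final axes [  72.5 -129.6  286.5] rotvec to get there [-0.126 -0.001 -0.002]
```

```bash
python3 -m handwheel '0 0 0 -0.126 0 0 45;0 -18 42 0 0 0 45;0 -19 42 0 0 0 45;0 -19 42 0 0 0 45;0 -19 42 0 0 0 45;0 -19 42 0 0 0 45;0 -19 42 0 0 0 45;0 -17 34 0 0 0 45'; python3 -m handwheel '35 0 0 0 0 0 45;37 0 0 0 0 0 45;0 0 0 0 0 0 45;0 0 0 0 0 0 45';python3 - <<'E'
from h import *
c=cam('wrist');cv2.imwrite('pics/p1w.png',c['color']);W=pts(c).reshape(-1,3)
k=W[(W[:,2]>.155)&(W[:,2]<.172)&(np.hypot(W[:,0]-.4786,W[:,1]+.3655)<.08)]
if len(k)>8: print(cv2.minAreaRect(k[:,:2].astype(np.float32)*1000),len(k),k.mean(0))
c=cam('side');cv2.imwrite('pics/p1s.png',c['color'])
to([.4786,-.3655,.135],16)
E
```

```text
clock: 31.3
position: [0.4784, -0.3665, 0.302]
ee_rot: [0.426, 0.565, -0.425, 0.566]
ft_force: [0.3, -0.8, 0.5]
grip_width: 0.524
clock: 31.7
position: [0.479, -0.3643, 0.2308]
ee_rot: [0.426, 0.565, -0.424, 0.565]
ft_force: [0.1, -0.6, 2.0]
grip_width: 0.532
((475.6482849121094, -369.55755615234375), (7.640449047088623, 119.41053771972656), 15.495981216430664) 1878 [ 0.4742267  -0.36498787  0.16540639]
t 31.8 pos [ 479.4 -365.4  232.6] yawY 16.06 tilt 0.28 j [ 0.34  0.28  0.29  1.54 -0.08  1.33  0.92] F [ 0.7 -0.4  0.4] T [-0.02 -0.01 -0.07] g 45.0
turn about tool x (rad) 0.001
tool-axes shift now [97.6 -1.3 -0.3]
shift in final axes [97.6 -0.8 -0.1] rotvec to get there [ 0.001  0.002 -0.004]
```

View pics/p1w.png

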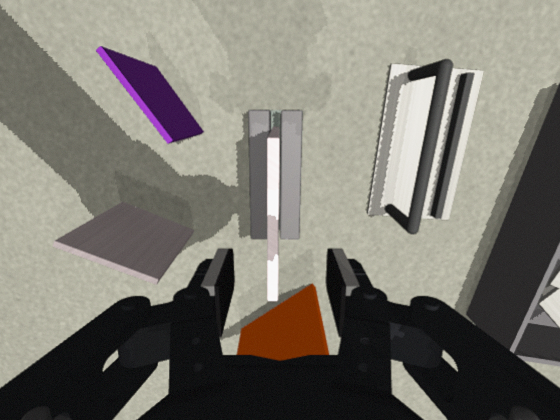

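View pics/p1s.png

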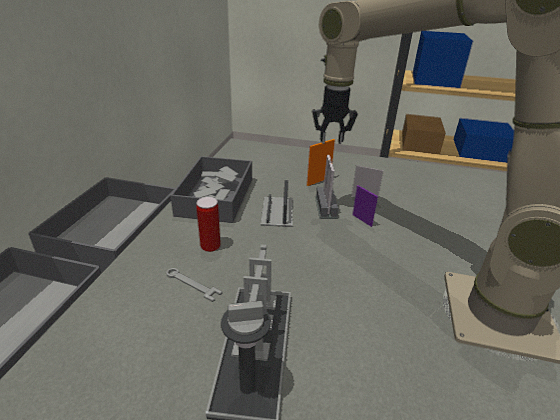

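```bash
python3 -m handwheel '40 -1.2 0 0 0.002 -0.004 45;35 0 0 0 0 0 45;22 0 0 0 0 0 45;0 0 0 0 0 0 45;0 0 0 0 0 0 20;0 0 0 0 0 0 0;0 0 0 0 0 0 0;0 0 0 0 0 0 0' 50; python3 -m handwheel '0 0 0 0 0 0 0;0 0 0 0 0 0 0';python3 -c "
from h import *
state()"
```

```text
clock: 32.6
position: [0.4773, -0.3668, 0.1356]
ee_rot: [0.426, 0.565, -0.426, 0.565]
ft_force: [-3.2, 0.5, 7.4]
grip_width: 0.087
clock: 32.8
position: [0.4773, -0.3668, 0.1357]
ee_rot: [0.426, 0.564, -0.426, 0.565]
ft_force: [-3.2, 1.0, 7.2]
grip_width: 0.083
t 32.8 pos [ 477.3 -366.8  135.7] yawY 15.95 tilt 0.02 j [ 0.35  0.35  0.28  1.66 -0.11  1.14  0.94] F [-3.2  1.   7.2] T [ 0.    0.99 -0.13] g 7.1
```

Gripped (7.1 mm on an 8 mm panel). Lift straight out.

```bash
python3 -m handwheel '-8 0 0 0 0 0 0;-20 0 0 0 0 0 0;-30 0 0 0 0 0 0;-40 0 0 0 0 0 0;-30 0 0 0 0 0 0;0 0 0 0 0 0 0;0 0 0 0 0 0 0';python3 - <<'E'
from h import *
o,M=state()
for n in ('side','scene'):
    c=cam(n);cv2.imwrite(f'pics/p2{n}.png',c['color']);W=pts(c).reshape(-1,3)
    k=W[(np.hypot(W[:,0]-.478,W[:,1]+.366)<.09)&(W[:,2]>.12)&(W[:,2]<.31)]
    lo=k[k[:,2]<.2];print(n,np.percentile(k[:,2],[1,99]),[cv2.minAreaRect(x[:,:2].astype(np.float32)*1000) for x in (lo,)],len(k))
to([.62,-.285,.26],12)
E
```

```text
clock: 33.5
position: [0.4774, -0.366, 0.2621]
ee_rot: [0.426, 0.565, -0.426, 0.564]
ft_force: [-0.7, -0.1, -3.3]
grip_width: 0.083
t 33.5 pos [ 477.4 -366.   262.1] yawY 15.99 tilt 0.07 j [ 0.34  0.27  0.3   1.5  -0.08  1.39  0.92] F [-0.7 -0.1 -3.3] T [-0.06  0.02  0.01] g 7.1
side [0.13486765 0.30940216] [((482.10992431640625, -363.8916015625), (8.361456871032715, 125.88011169433594), 18.77333641052246)] 565
scene [0.12938205 0.30878542] [((480.7751159667969, -363.9506530761719), (17.975526809692383, 125.37977600097656), 14.540067672729492)] 1118
t 33.6 pos [ 476.7 -365.5  260.1] yawY 16.0 tilt 0.27 j [ 0.34  0.27  0.3   1.5  -0.08  1.39  0.92] F [ 0.2  0.9 -3.3] T [-0.01  0.02 -0.01] g 7.1
turn about tool x (rad) 0.07
tool-axes shift now [ -0.2 159.9 -37.9]
shift in final axes [ 1.000e-01  1.569e+02 -4.890e+01] rotvec to get there [ 0.07  -0.003  0.003]
```

View pics/p2scene.png

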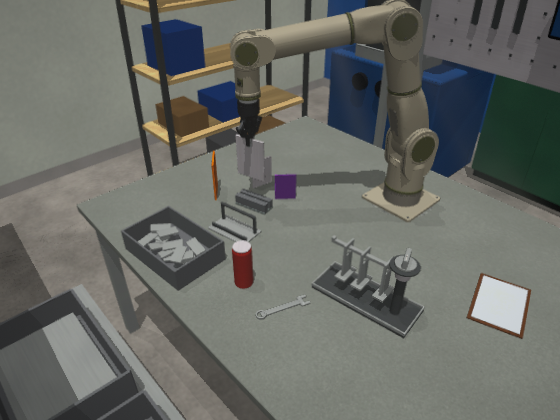

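View pics/p2side.png

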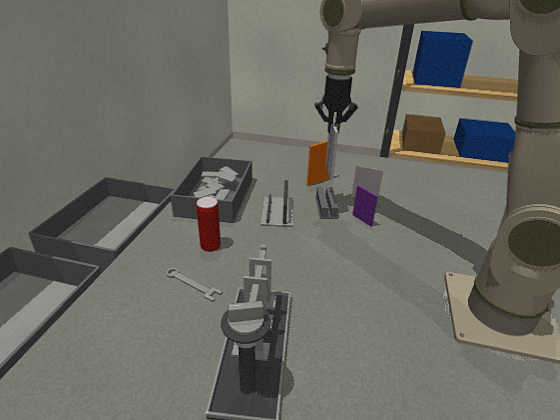

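```bash
python3 -m handwheel '0 0 0 0.07 0 0 0;0 30 -20 0 0 0 0;0 40 -20 0 0 0 0;0 40 -10 0 0 0 0;0 0 0 0 0 0.1 0;0 0 0 0 0 0.1 0;0 0 0 0 0 0.1 0;0 0 0 0 0 0.12 0'; python3 -m handwheel '0 0 0 0 0 0 0;0 0 0 0 0 0 0'; python3 - <<'E'
from h import *
o,M=state();print(M.round(3))
th=np.radians(12);Rr=np.array([[np.cos(th),-np.sin(th),0],[np.sin(th),np.cos(th),0],[0,0,1]]);O=np.array([.629,-.283,0])
print('tcp in rest',((o['position']-O)@Rr*1000).round(1))
t=O+Rr@np.array([-.043,0,.235]);print('shift',(M.T@(t-o['position'])*1000).round(1))
print('panel-down in rest',(M[:,0]@Rr).round(3),'toolz in rest',(M[:,2]@Rr).round(3))
E
```

```text
clock: 34.4
position: [0.5743, -0.2938, 0.2599]
ee_rot: [0.551, 0.445, -0.32, 0.629]
ft_force: [0.3, 0.1, -3.5]
grip_width: 0.087
clock: 34.6
position: [0.5736, -0.2941, 0.2602]
ee_rot: [0.55, 0.447, -0.322, 0.628]
ft_force: [0.1, -0.1, -3.5]
grip_width: 0.083
t 34.6 pos [ 573.6 -294.1  260.2] yawY 11.86 tilt 23.76 j [ 0.35  0.15  0.22  1.69 -0.38  1.03  0.92] F [ 0.1 -0.1 -3.5] T [-0.05  0.67  0.04] g 7.1
[[ 0.394  0.896  0.207]
 [ 0.086  0.188 -0.978]
 [-0.915  0.403 -0.003]]
tcp in rest [-56.5   0.7 260.2]
shift [28.5  2.2  0.8]
panel-down in rest [ 0.403  0.003 -0.915] toolz in rest [-0.001 -1.    -0.003]
```

```bash
cat > pan.py <<'E'
from h import *
th=np.radians(12);Rr=np.array([[np.cos(th),-np.sin(th),0],[np.sin(th),np.cos(th),0],[0,0,1]]);O=np.array([.629,-.283,0])
def pan(save=None,zlo=None):
    o,M=state();p=(o['position']-O)@Rr*1000;print('tcp rest',p.round(1))
    up=-M[:,0]@Rr
    for n in ('side','scene'):
        c=cam(n)
        if save:cv2.imwrite(f'pics/{save}{n}.png',c['color'])
        W=((pts(c).reshape(-1,3)-O)@Rr)*1000;W=W[~np.isnan(W[:,0])]
        d=W-p;s=d@up;nn=d@(M[:,1]@Rr);y=d[:,1]
        k=W[(s>-145)&(s<-20)&(abs(nn)<16)&(abs(y)<75)];k=k[k[:,2]>(zlo or 0)]
        if len(k)<50: print(n,len(k));continue
        m=k.mean(0);nv=np.linalg.svd(k-m,full_matrices=False)[2][2];nv*=np.sign(nv[0])
        s=(k-p)@up
        off=(k-p)@(M[:,1]@Rr)
        print(n,len(k),'plane normal',nv.round(3),'tilt',np.degrees(np.arctan2(nv[2],nv[0])).round(1),'s1%',np.percentile(s,[1,99]).round(1),'y',np.percentile(k[:,1],[1,99]).round(1),'zmin',np.percentile(k[:,2],[.5,2]).round(1),'off lo',np.median(off[s<-100]).round(1),'off hi',np.median(off[s>-50]).round(1), 'lowest pts',k[k[:,2]<np.percentile(k[:,2],3)].mean(0).round(1))
E
python3 -c "
from pan import *
pan('p3')"
```

```text
t 34.6 pos [ 573.6 -294.1  260.2] yawY 11.86 tilt 23.76 j [ 0.35  0.15  0.22  1.69 -0.38  1.03  0.92] F [ 0.1 -0.1 -3.5] T [-0.05  0.67  0.04] g 7.1
tcp rest [-56.5   0.7 260.2]
side 318 plane normal [0.916 0.029 0.401] tilt 23.6 s1% [-130.9  -21. ] y [-57.2  62.9] zmin [141.2 143.9] off lo 5.3 off hi 5.5 lowest pts [ -0.2   6.8 142.7]
scene 931 plane normal [0.918 0.004 0.396] tilt 23.3 s1% [-131.4  -21.2] y [-57.4  62.5] zmin [139.8 142.8] off lo 4.3 off hi 4.8 lowest pts [ -1.8  -4.5 141.8]
```

View pics/p3side.png

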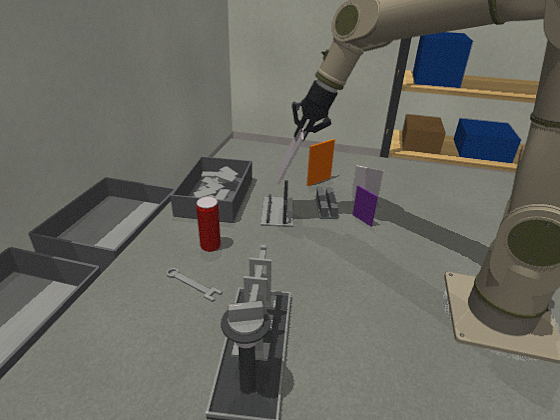

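View pics/p3scene.png

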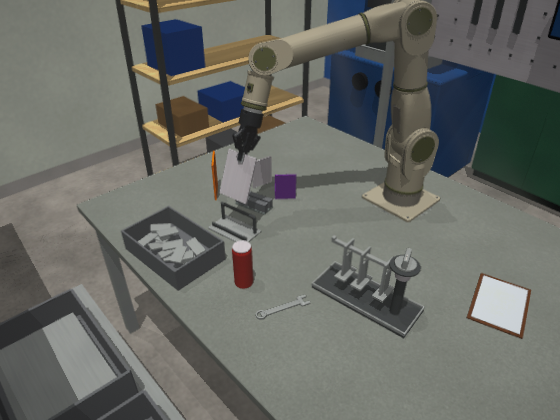

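```bash
python3 -m handwheel '0 0 2.7 0 0 0.023 0;0 15 0 0 0 0 0;20 -10 0 0 0 0 0;25 -12 0 0 0 0 0;25 -12 0 0 0 0 0;25 -12 0 0 0 0 0;11 -2 0 0 0 0 0;0 0 0 0 0 0 0'; python3 -c "
from pan import *
pan('p4',24)"
```

```text
clock: 35.5
position: [0.5901, -0.2926, 0.1495]
ee_rot: [0.555, 0.44, -0.314, 0.632]
ft_force: [-0.4, 0.1, -4.0]
grip_width: 0.084
t 35.5 pos [ 590.1 -292.6  149.5] yawY 11.93 tilt 25.16 j [ 0.38  0.27  0.19  1.8  -0.49  0.81  1.06] F [-0.4  0.1 -4. ] T [-0.1   0.79  0.02] g 7.2
tcp rest [-40.1  -1.3 149.5]
side 339 plane normal [0.905 0.047 0.423] tilt 25.0 s1% [-130.5  -21.4] y [-58.   66.2] zmin [32.9 34.6] off lo 5.3 off hi 5.7 lowest pts [18.7 18.2 33.8]
scene 842 plane normal [0.908 0.014 0.419] tilt 24.7 s1% [-126.6  -20.9] y [-61.7  59.6] zmin [34.6 38.3] off lo 4.2 off hi 4.8 lowest pts [15.7 -3.4 36.7]
```

View pics/p4side.png

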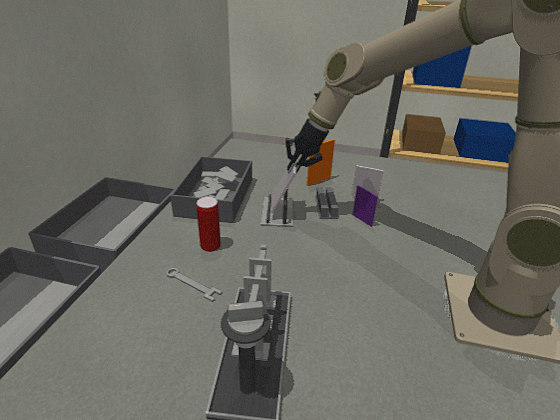

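```bash
python3 -m handwheel '8 -2.2 0 0 0 0 0;6 -1.6 0 0 0 0 0;5 -1.5 0 0 0 0 0;0 0 0 0 0 0 0'; python3 -m handwheel '2 -0.5 0 0 0 0 0;1 -0.3 0 0 0 0 0;0 0 0 0 0 0 0';python3 -c "
from pan import *
pan('p5',24)"
```

```text
clock: 36.0
position: [0.5929, -0.2924, 0.1307]
ee_rot: [0.555, 0.44, -0.314, 0.632]
ft_force: [0.1, 0.7, -3.5]
grip_width: 0.086
clock: 36.3
position: [0.5936, -0.2928, 0.1286]
ee_rot: [0.555, 0.439, -0.314, 0.633]
ft_force: [0.1, 0.5, -3.5]
grip_width: 0.087
t 36.3 pos [ 593.6 -292.8  128.6] yawY 11.92 tilt 25.26 j [ 0.38  0.3   0.19  1.82 -0.52  0.77  1.09] F [ 0.1  0.5 -3.5] T [-0.21  1.03  0.01] g 7.4
tcp rest [-36.6  -2.2 128.6]
side 303 plane normal [0.893 0.05  0.447] tilt 26.6 s1% [-116.8  -22.4] y [-59.5  65.1] zmin [24.4 26.2] off lo 5.1 off hi 5.3 lowest pts [17.1  4.3 25.5]
scene 769 plane normal [0.9   0.006 0.436] tilt 25.9 s1% [-117.7  -21.3] y [-63.1  60.3] zmin [24.3 25.2] off lo 3.4 off hi 3.1 lowest pts [17.2  0.3 24.8]
```

```bash
python3 -m handwheel '1 -0.2 0 0 0 0 0;1 -0.2 0 0 0 0 0;0 0 0 0 0 0 0'; python3 -m handwheel '1 -0.2 0 0 0 0 0;0.7 -0.2 0 0 0 0 0;0 0 0 0 0 0 0'
```

```text
clock: 36.7
position: [0.5941, -0.2928, 0.1266]
ee_rot: [0.555, 0.439, -0.314, 0.633]
ft_force: [-2.5, -1.1, -1.6]
grip_width: 0.082
clock: 37.0
position: [0.5945, -0.2928, 0.1255]
ee_rot: [0.555, 0.439, -0.314, 0.633]
ft_force: [-8.4, 0.2, 4.9]
grip_width: 0.09
```

```bash
python3 -m handwheel '-0.5 -0.5 0 0 0 0 0;0 0 0 0 0 0 10;0 0 0 0 0 0 15;0 0 0 0 0 0 22;0 0 0 0 0 0 28;0 0 0 0 0 0 28;0 0 0 0 0 0 28;0 0 0 0 0 0 28'; python3 -c "
from pan import *
pan('p6',24)"
```

```text
clock: 37.8
position: [0.5941, -0.2925, 0.1253]
ee_rot: [0.555, 0.439, -0.314, 0.633]
ft_force: [-0.2, 0.4, -0.1]
grip_width: 0.334
t 37.8 pos [ 594.1 -292.5  125.3] yawY 11.93 tilt 25.29 j [ 0.38  0.3   0.18  1.82 -0.52  0.77  1.09] F [-0.2  0.4 -0.1] T [-0.08  0.46  0.07] g 28.5
tcp rest [-36.1  -2.1 125.3]
side 308 plane normal [0.875 0.041 0.482] tilt 28.8 s1% [-111.3  -20.9] y [-60.3  66.9] zmin [25.8 27.2] off lo 3.8 off hi 0.4 lowest pts [14.4  6.5 26.5]
scene 735 plane normal [0.879 0.009 0.476] tilt 28.4 s1% [-111.6  -21.4] y [-64.5  62.9] zmin [24.7 25.5] off lo 1.6 off hi -1.8 lowest pts [11.4  0.4 25.2]
```

View pics/p6side.png

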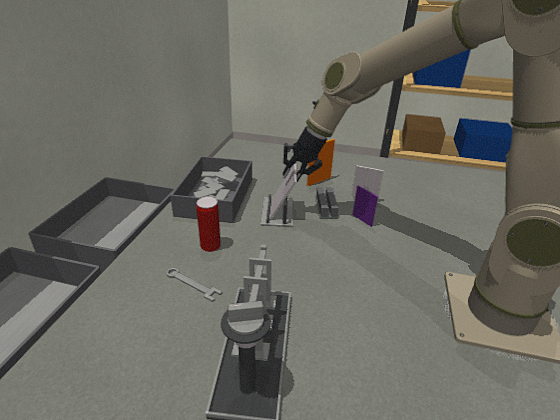

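```bash
python3 -m handwheel '0 -1.5 0 0 0 0 34;-10 0 0 0 0 0 34;-20 0 0 0 0 0 34;-30 0 0 0 0 0 34;-40 0 0 0 0 0 34;-40 0 0 0 0 0 34;-30 0 0 0 0 0 34;0 0 0 0 0 0 34'; python3 - <<'E'
from pan import *
state()
for n in ('side','scene'):
    c=cam(n);cv2.imwrite(f'pics/f{n}.png',c['color']);G=pts(c).reshape(-1,3);G=G[~np.isnan(G[:,0])]
    W=((G-O)@Rr)*1000
    k=W[(W[:,0]>-80)&(W[:,0]<24)&(abs(W[:,1])<70)&(W[:,2]>25)&(W[:,2]<175)]
    k=k[k[:,0]*.88+k[:,2]*.475>15]
    m=k.mean(0);nv=np.linalg.svd(k-m,full_matrices=False)[2][2];nv*=np.sign(nv[0])
    t=k[k[:,2]>np.percentile(k[:,2],96)].mean(0)
    print(n,len(k),'tilt',np.degrees(np.arctan2(nv[2],nv[0])).round(1),'yaw off',np.degrees(nv[1]).round(1),'top',t.round(1),'y',np.percentile(k[:,1],[1,99]).round(1),'foot est front face at z10 x',(m[0]-(10-m[2])*nv[2]/nv[0]).round(1))
    b=G[(G[:,2]>.228)&(G[:,2]<.24)&(np.hypot(G[:,0]-.5245,G[:,1]-.351)<.045)]
    print(cv2.minAreaRect(b[:,:2].astype(np.float32)*1000))
a=cv2.imread('pics/fside.png');b=cv2.imread('pics/fscene.png')
cv2.imwrite('pics/f.png',np.hstack([cv2.resize(a[170:370,200:340],(390,557),interpolation=2),cv2.resize(b[140:340,200:430][:, :],(400,348),interpolation=2).copy() if 0 else cv2.copyMakeBorder(cv2.resize(b[140:340,200:430],(400,348),interpolation=2),0,209,0,0,0)]))
E
```

```text
clock: 38.7
position: [0.5212, -0.3108, 0.2843]
ee_rot: [0.555, 0.435, -0.314, 0.635]
ft_force: [-0.0, -0.3, -0.8]
grip_width: 0.4
t 38.7 pos [ 521.2 -310.8  284.3] yawY 11.9 tilt 25.61 j [ 0.41  0.05  0.25  1.75 -0.4   1.07  1.01] F [-0.  -0.3 -0.8] T [-0.1   0.46 -0.06] g 34.1
side 492 tilt 28.1 yaw off 1.5 top [-51.5   5.3 149. ] y [-61.7  60.3] foot est front face at z10 x 23.1
((524.5346069335938, 350.54400634765625), (57.0946159362793, 14.669169425964355), 24.331846237182617)
scene 1107 tilt 27.7 yaw off 0.3 top [-50.6   1.6 147.3] y [-60.7  59.3] foot est front face at z10 x 20.9
((526.2635498046875, 350.99365234375), (57.336238861083984, 13.81558895111084), 23.24965476989746)
```

View pics/f.png

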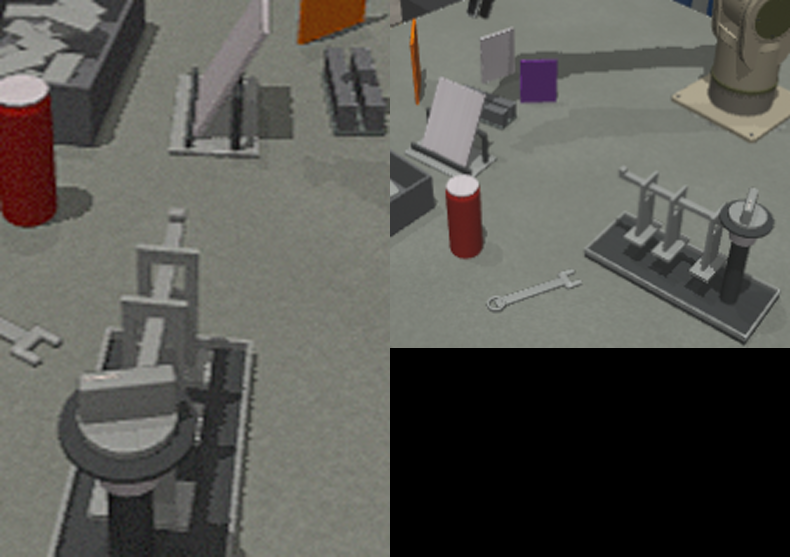

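The crop shows the panel leaning on the bar, three brackets on the arm, the bar of the screw unchanged, and the robot clear of everything.

```bash
python3 -c "
from h import *
print(hand_in())"
```

```text
the job is handed in; nothing more can be done
None
```

The job is done and handed in at about 39 s of the 208 s; the hand-in gives no verdict. My last checks found nothing failed.

- **Thumbscrew:** I turned it clockwise in two grips until it bottomed. The twisting torque rose from 0.15 to about 2 N m while the bar stopped following. I then backed it off. The bar's direction in the last pictures puts it at about 2.88 rad, inside the allowed 2.569 to 3.089.
- **Brackets:** Two loose brackets were on the bench and no third showed in any picture. Both now hang on the arm by their windows, next to the first one, which stayed on. The second had been knocked aside before I reached it, so I measured it again and then gripped it.
- **Panel:** I took the grey one standing in the rack, about 120 x 160 mm. The other grey one is smaller, about 93 x 124 mm, and I left the orange and purple ones alone. It leans about 28 degrees with its top past the bar. It sits within about 3 mm of centre and 1.5 degrees of square. Its foot was pressed against the lip and the base before I let go.
- **Not measured directly:** The side and scene cameras disagree by about 2 mm on where the foot stands from the lip; both values are within tolerance. I did not re-measure the oil can or the spanner at the end. They look undisturbed in the pictures, and the robot never went near them.

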